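# Wind the bin under the gauge and sort returned plugs

## Robot

A 7-joint arm with a two-finger parallel gripper is mounted at the origin on the work surface. World frame = base frame: x ahead of the robot, y to its left, z up, the work surface at z = 0. Lengths are in m, angles in rad, forces in N, time in s.
With the tool pointing down it reaches from about 0.4 to 0.85 m from the base axis. Payload 10.4 kg.
Tool frame: the origin (TCP) lies on the front face of the gripper's body, between the roots of the fingers; the fingertips stand 73 mm ahead of it and the grasp point (between the pads) lies 54 mm ahead of it; z points along the fingers, y is the line along which they close (so a half turn about z gives the same grasp; the last joint's range is limited). The gripper opens to 85 mm and grips with 20 to 120 N. Pads are 22 mm wide; open, the fingers measure 114 mm over their backs; the gripper's body (76 mm by 85 mm) begins 54 mm behind the grasp point. The pads swing forward as they close: fully open they stand 13 mm farther back than shut.
Start: joints at [-1.234, 0.332, -0.065, 1.46, 0.022, 1.35, -0.088], TCP at [0.22, 0.585, 0.304] pointing down, gripper open.
Joint ranges: [-2.6, 2.6], [-0.5, 2.12], [-1.47, 1.34], [0.16, 2.42], [-1.27, 4.41], [0.06, 2.06], [-2.6, 2.6]. Speed limits (rad/s): [2.22, 2.22, 2.79, 2.79, 3.14, 3.14, 3.14].

## Interface

Orientations are given as a unit quaternion [x, y, z, w].
In Python, from workcell import manip gives the robot as it stands.
- The arm moves only by the shell command python3 -m jog 'ROWS' [FORCE]. ROWS is JSON, a list of rows, each an object with "grip": the gripper command: -1 is fully open, 1 is shut, values between are in proportion; "slide": the shift along the tool's x, y, z in cm, a list of three; "yaw": the turn about the tool's z in rad. A call has 1 to 8 rows; each row shifts and turns the commanded pose from where the row before left it, along the tool's axes as they then stand; what a row does not reach is not made up. A row lasts 1/10 s, in which the tool goes at most 50 mm and 8.59 degrees, less where a joint would pass 70% of its speed; a pose out of reach is approached as far as the arm can. A call with a gripper value outside its range is refused whole. The fingers move at their own pace and stop on an object; FORCE is the grip in N (left out, the last holds). Time passes only in rows, so rows that do not move let the fingers close. It gives the time, the measured TCP pose, the force, the opening and the grip force at its end, in the units of the state.
- manip.get_obs(): the state, without advancing time (a new reading comes with each control period).
- manip.camera(name): name is "scene" or "top" or "wrist"; returns the picture (420x560x3 uint8, blue, green, red); there is no depth.
- manip.calibration(name): a dict with "vfov" (degrees; the focal length in pixels is half the picture's height over the tangent of half this angle, whatever the lens; pixels are square), "cx", "cy" (the principal point, pixels), "camera_from_world" (4x4, takes a point from world to camera coordinates). Camera axes: x right, y down, z forward; pixel columns grow to the right and rows downward; lengths in m; the calibration is good to about 2 mm. A picture is of the moment at which its call begins: read the wrist's pose just before it. calibration takes no time and is no camera call; for the wrist camera it gives the pose at the moment of the call.
- manip.hand_in(): hands the job in; it is judged then, once.
Trained networks look in the newest picture that a camera, given by its name, has taken for a name from the list of things; names that differ only in an ending like _2 or _b are one class to them, and where a whole thing is asked for, a point or a joint stands for the part that bears it (a point fixed in the world has none). Each returns a list of dicts, best first, with "conf" (0 to 1); they miss things now and then, are a little off and sometimes report something else, mostly with a low value. They report only what shows in the picture. A call takes as long as a camera call. They do not tell look-alikes from the thing itself.
- manip.masks_of(thing, camera): "region" (420x560 bool, what is visible of it) and "centre" ([column, row] in pixels, amid what is visible of it).
The state is a dict: "clock": time; "joint_pos": joint angles; "joint_velocities": joint speeds; "tau": joint torques, N m; "position": TCP position; "ee_rot": TCP orientation; "ft_force": force on the tool from outside, world axes, zero at the start; "torque": the same for the moment, N m; "grip_width": opening from 0.0 (shut) to 1.0 (fully open); "grasp_force": force on a finger pad.
Only numpy, scipy, OpenCV 4.12 (cv2) and the standard library are available. Lean on these libraries where they do the work, as an engineer would, in place of code of your own. Each camera call takes 0.05 s, during which the arm holds its last target. There are 200 camera calls.

## Task

At the parts-store gauging bench, fit the loose crank on the square shaft end and wind it clockwise (seen from above) until the blue bin is fully home at its stop under the yellow gauge plate, then stand the crank back on its rubber mat. Only once the bin is home, sort all the brass plugs by the gauge: put those that fit down through its bore so that they end in the blue bin, and put those too big for it in the red tray. Leave the other things on the bench alone.

Things in the scene. Friction and masses are not known exactly. Their poses are not given: they have to be found in the camera images.
- shaft (a joint): angle of the gearbox's upright square shaft end, rad; starts between 0 and 3, grows as it turns clockwise seen from above; friction 0.12 N m, stays where left, hard stop at 24 (3.3 to 3.9 full turns from the start). Each rad draws the blue bin 4.2 mm along its bed towards the gearbox; at the stop the bin stands centred under the gauge bore
- shaft_end (a point): centre of the flat top of the square steel shaft end, z up, x and y square to its flats; it turns with the shaft. 15 mm square (top 4 mm only 11 mm square as a lead-in), standing 22 mm out of the flat top of a green gearbox (90 by 80 mm, 84 mm high)
- gauge_bore (a point): centre of the gauge bore's mouth, on the top face of the fixed yellow gauge plate, 170 mm above the table, z up, the bed running along its y (gearbox towards -y). The plate is 12 mm thick, 134 by 112 mm, its front edge 44 mm on the -x side of the bore; the bore goes right through, 43 mm across, its rim chamfered 2 mm. Open below, where the bin must stand
- bin_in (a point): centre of the inner floor of the open blue bin that slides on the bed (along gauge_bore's y). Outer 138 mm (x) by 140 mm (y), walls 4 mm thick, 80 mm deep inside, floor about 25 mm above the table. A roof-shaped divider, 30 mm high, runs across the middle along x, so that whatever falls on it tips over to one side
- mat_top (a point): centre of the top of the flat black rubber mat, 170 by 170 mm, 4 mm thick, on which the crank is kept
- crank_hub (a point): loose steel crank, 0.36 kg, standing on its hub. This point: middle of the 26 mm square grip block, on the hub's axis, 44 mm above the hub's underside (block 30 to 58 mm up; hub below it 36 mm square). z up, x along the arm to the red handle. In the underside a square socket, 17 mm wide, 24 mm deep, sides (like all flats) along x and y; fully seated, this point is 44 mm above the gearbox top
- crank_knob (a point): middle of the crank's upright red handle, a freely spinning sleeve 22 mm across and 54 mm long, its axis 65 mm from the hub's axis along the arm; this point is 59 mm above the hub's underside (sleeve from 32 to 86 mm; arm's top at 30 mm)
- tray_in (a point): centre of the inner floor of the red reject tray, 150 mm (x) by 190 mm (y) outside, walls 4 mm thick and 40 mm high, floor 4 mm above the table
- plug1_mid (a point): a brass plug with a black nylon shank (may be absent), 0.22 kg, standing on its head; this point is on its axis half-way up, 33 mm above its underside, z along the shank. Brass head 24 mm high, its lower edge chamfered 2 mm, then the shank, 24 mm thick, up to 66 mm. The heads look much alike but are either 40 or 46 mm across; only the smaller pass the 43 mm gauge bore
- plug2_mid (a point): a brass plug with a black nylon shank (may be absent), 0.22 kg, standing on its head; this point is on its axis half-way up, 33 mm above its underside, z along the shank. Brass head 24 mm high, its lower edge chamfered 2 mm, then the shank, 24 mm thick, up to 66 mm. The heads look much alike but are either 40 or 46 mm across; only the smaller pass the 43 mm gauge bore
- plug3_mid (a point): a brass plug with a black nylon shank (may be absent), 0.22 kg, standing on its head; this point is on its axis half-way up, 33 mm above its underside, z along the shank. Brass head 24 mm high, its lower edge chamfered 2 mm, then the shank, 24 mm thick, up to 66 mm. The heads look much alike but are either 40 or 46 mm across; only the smaller pass the 43 mm gauge bore
- plug4_mid (a point): a brass plug with a black nylon shank (may be absent), 0.22 kg, standing on its head; this point is on its axis half-way up, 33 mm above its underside, z along the shank. Brass head 24 mm high, its lower edge chamfered 2 mm, then the shank, 24 mm thick, up to 66 mm. The heads look much alike but are either 40 or 46 mm across; only the smaller pass the 43 mm gauge bore
- plug5_mid (a point): a brass plug with a black nylon shank (may be absent), 0.22 kg, standing on its head; this point is on its axis half-way up, 33 mm above its underside, z along the shank. Brass head 24 mm high, its lower edge chamfered 2 mm, then the shank, 24 mm thick, up to 66 mm. The heads look much alike but are either 40 or 46 mm across; only the smaller pass the 43 mm gauge bore
- spray: spray can, 60 mm across, 170 mm high; a bystander; origin at its underside
- cup: white mug, 80 mm across, 95 mm high; a bystander; origin at its underside
- jar: closed jar, 72 mm across, 90 mm high; a bystander; origin at its underside
- carton: small carton, 110 by 80 by 60 mm; a bystander; origin at its underside
Mind the look-alikes: they are no part of the job. Leave any green or pink look-alike of the part that bears plug4_mid alone.

How it is judged:
By the outcome, as a careful person would: the job done as asked, in the order asked, and still so for the second after the job is handed in, with the robot touching nothing.
Of plug1, plug2, plug3, plug4, plug5 only 3 to 4 are there at a start; the rules pass over those that are not, and their reading is None.
At some moment in a run one of plug1, plug2, plug3, plug4, plug5 may be knocked a few centimetres aside while the robot is not near it.
It also fails if it takes over 210 s, if anything falls off the work surface, if the arm or the gripper's body presses on something with over 40 N, if the wrist force passes 120 N, or if a joint passes its speed limit or range.

## Working session

There is one attempt and no reset: what is moved stays moved. The work goes in short steps, Python scripts to look and compute and a shell command to move; the robot and the scene stay as the last step left them, time stands still between calls to the robot, and variables do not carry over. Pictures are saved under pics/ and viewed, at most 14 in all, crops included, and the job is handed in when it is done.

```bash
ls; mkdir -p pics; python3 - <<'E'
from workcell import manip
import cv2,numpy as np
print({k:np.round(v,3).tolist() for k,v in manip.get_obs().items()})
a=manip.camera("scene");b=manip.camera("top")
cv2.imwrite("pics/s0.png",a);cv2.imwrite("pics/t0.png",b)
for c in("scene","top","wrist"):
  d=manip.calibration(c);print(c,d["vfov"],d["cx"],d["cy"],np.round(d["camera_from_world"],3).tolist())
E
```

```text
pics
{'clock': 0.0, 'joint_pos': [-1.234, 0.333, -0.065, 1.461, 0.022, 1.35, -0.089], 'joint_velocities': [-0.001, -0.0, 0.002, 0.001, -0.0, 0.002, 0.001], 'tau': [0.0, -62.543, 0.049, -39.162, 0.016, 0.01, -0.0], 'position': [0.22, 0.585, 0.303], 'ee_rot': [0.179, 0.984, -0.001, -0.0], 'ft_force': [-0.662, 0.052, -0.351], 'torque': [0.015, -0.056, -0.0], 'grasp_force': 0.0, 'grip_width': 1.002}
scene 53.96770758807668 281.7590941937489 207.59081515879174 [[-0.738, 0.675, -0.007, 0.368], [0.447, 0.481, -0.755, -0.133], [-0.506, -0.56, -0.656, 1.488], [0.0, 0.0, 0.0, 1.0]]
top 44.72041029596423 273.90822064537906 201.57853632821227 [[-0.027, -1.0, 0.001, 0.012], [-0.994, 0.026, -0.106, 0.524], [0.106, -0.004, -0.994, 1.58], [0.0, 0.0, 0.0, 1.0]]
wrist 65.31881278279567 275.78682108577556 216.1258062922072 [[0.351, 0.936, -0.002, -0.624], [0.902, -0.338, 0.268, -0.036], [0.251, -0.096, -0.963, 0.38], [0.0, 0.0, 0.0, 1.0]]
```

View pics/t0.png

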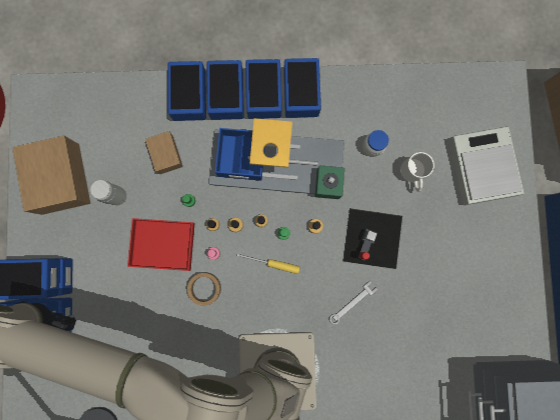

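View pics/s0.png

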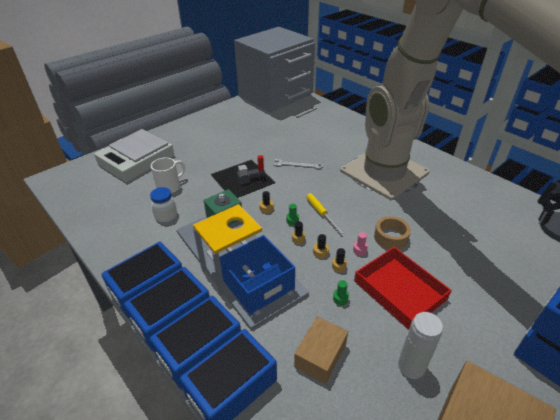

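The top picture shows brass plugs at (213,224), (236,224), (261,220) and (316,226). The look-alikes are green at (188,200) and (284,233), and pink at (213,253). The crank hub is at about (370,237) with its red knob at (366,256), the shaft at (331,180), the bore at (270,150) and the tray at (161,244).

```bash
cat > h.py <<'E'
from workcell import manip
import numpy as np, cv2
from scipy.spatial.transform import Rotation as R
np.set_printoptions(precision=4,suppress=True)
def ray(uv,z,cal):
    f=210/np.tan(np.radians(cal["vfov"]/2)); T=np.array(cal["camera_from_world"])
    d=T[:3,:3].T@np.array([(uv[0]-cal["cx"])/f,(uv[1]-cal["cy"])/f,1]); c=-T[:3,:3].T@T[:3,3]
    return c+d*(z-c[2])/d[2]
def proj(p,cal):
    f=210/np.tan(np.radians(cal["vfov"]/2)); T=np.array(cal["camera_from_world"])
    q=T[:3,:3]@np.array(p)+T[:3,3]; return np.array([f*q[0]/q[2]+cal["cx"],f*q[1]/q[2]+cal["cy"]])
def look(cam,name=None):
    cal=manip.calibration(cam); im=manip.camera(cam)
    if name: cv2.imwrite("pics/"+name+".png",im)
    return im,cal
def tool():
    o=manip.get_obs(); return np.array(o["position"]),R.from_quat(o["ee_rot"]),o
def to(p,yaw=None):
    """slide (cm, tool axes) that takes the TCP to p; tool x,y heading in world"""
    P,r,o=tool(); M=r.as_matrix()
    print("tcp",P,"xdir deg",np.degrees(np.arctan2(M[1,0],M[0,0])),"ydir",np.degrees(np.arctan2(M[1,1],M[0,1])),"tilt",M[2], "slide cm",M.T@(np.array(p)-P)*100,"q7",o["joint_pos"][6],"t",o["clock"])
E
python3 - <<'E'
from h import *
im,cal=look("top")
for n,z in [("shaft_end",.106),("crank_hub",.05),("crank_knob",.06),("plug1_mid",.033),("plug4_mid",.033),("tray_in",.02),("bin_in",.1)]:
  for m in manip.masks_of(n,"top")[:9]:
    ys,xs=np.nonzero(m["region"]); 
    print(n,round(m["conf"],2),np.round(m["centre"]),[xs.min(),xs.max(),ys.min(),ys.max()],im[m["region"]].mean(0).round(),ray(m["centre"],z,cal))
print("bore",ray((270.5,150.5),.17,cal),"shaft",ray((331.5,180),.106,cal),"gearbox",ray((330,181.5),.084,cal))
print("hub",ray((370,237),.062,cal),"knob",ray((366,256),.09,cal))
# plate corners
hsv=cv2.cvtColor(im,cv2.COLOR_BGR2HSV)
for nm,lo,hi,reg,z in [("plate",(18,150,120),(32,255,255),(240,300,110,175),.17),("mat",(0,0,0),(180,255,45),(335,410,200,275),.004),("tray",(0,150,60),(8,255,255),(120,200,210,275),.044)]:
  k=cv2.inRange(hsv,lo,hi);q=np.zeros_like(k);a=reg;q[a[2]:a[3],a[0]:a[1]]=k[a[2]:a[3],a[0]:a[1]]
  r=cv2.minAreaRect(np.argwhere(q)[:,::-1].astype(np.float32)); b=cv2.boxPoints(r)
  print(nm,r,"\n",np.array([ray(x,z,cal)[:2] for x in b]),ray(r[0],z,cal))
for y,x in [(0,0)]:
  k=cv2.inRange(hsv,(8,90,60),(25,255,255)); q=np.zeros_like(k);q[205:245,200:330]=k[205:245,200:330]
  n,l,s,c=cv2.connectedComponentsWithStats(q)
  for i in range(1,n):
    if s[i,4]>15: print("brass",s[i],c[i],ray(c[i],.022,cal))
crop=cv2.resize(im[125:285,190:410],None,fx=3.6,fy=3.6,interpolation=cv2.INTER_CUBIC);cv2.imwrite("pics/c0.png",crop)
E
```

```text
crank_hub 0.7 [364. 240.] [np.int64(358), np.int64(376), np.int64(229), np.int64(259)] [ 85.  85. 100.] [ 0.3956 -0.2748  0.05  ]
crank_knob 0.68 [366. 241.] [np.int64(358), np.int64(375), np.int64(229), np.int64(259)] [85. 85. 98.] [ 0.3914 -0.2821  0.06  ]
crank_knob 0.53 [213. 224.] [np.int64(206), np.int64(218), np.int64(218), np.int64(230)] [ 62.  89. 104.] [0.4578 0.1872 0.06  ]
plug4_mid 0.56 [188. 202.] [np.int64(182), np.int64(194), np.int64(194), np.int64(206)] [ 71. 115.  61.] [0.5311 0.2668 0.033 ]
plug4_mid 0.5 [213. 255.] [np.int64(207), np.int64(219), np.int64(247), np.int64(259)] [137. 119. 187.] [0.3629 0.1901 0.033 ]
tray_in 0.93 [161. 246.] [np.int64(127), np.int64(193), np.int64(218), np.int64(271)] [ 50.  53. 159.] [0.3961 0.3564 0.02  ]
bin_in 0.9 [236. 156.] [np.int64(215), np.int64(262), np.int64(128), np.int64(179)] [105.  61.  39.] [0.6578 0.1098 0.1   ]
bore [0.6583 0.0044 0.17  ] shaft [ 0.5766 -0.1768  0.106 ] gearbox [ 0.5753 -0.1746  0.084 ]
hub [ 0.4039 -0.293   0.062 ] knob [ 0.3466 -0.273   0.09  ]
plate ((270.50408935546875, 142.45492553710938), (37
[... 154 characters left out ...]
 ]
mat ((372.3600158691406, 238.47999572753906), (52.89158630371094, 52.32590103149414), 8.130102157592773) 
 [[ 0.3336 -0.2136]
 [ 0.4971 -0.244 ]
 [ 0.4687 -0.4098]
 [ 0.3058 -0.3778]] [ 0.4008 -0.3113  0.004 ]
tray ((160.7858123779297, 244.09410095214844), (62.78336715698242, 48.042293548583984), 4.184916019439697) 
 [[0.336  0.4526]
 [0.4835 0.4423]
 [0.4641 0.2481]
 [0.3169 0.2603]] [0.3998 0.3508 0.044 ]
brass [256 214  12  13  78] [261.3205 220.8333] [0.465  0.0391 0.022 ]
brass [207 218  12  13  72] [213.4861 224.8194] [0.4565 0.1898 0.022 ]
brass [228 218  15  14 120] [235.5833 224.6167] [0.4552 0.1203 0.022 ]
brass [309 219  14  14 123] [315.1789 225.6992] [ 0.4452 -0.1298  0.022 ]
```

View pics/c0.png

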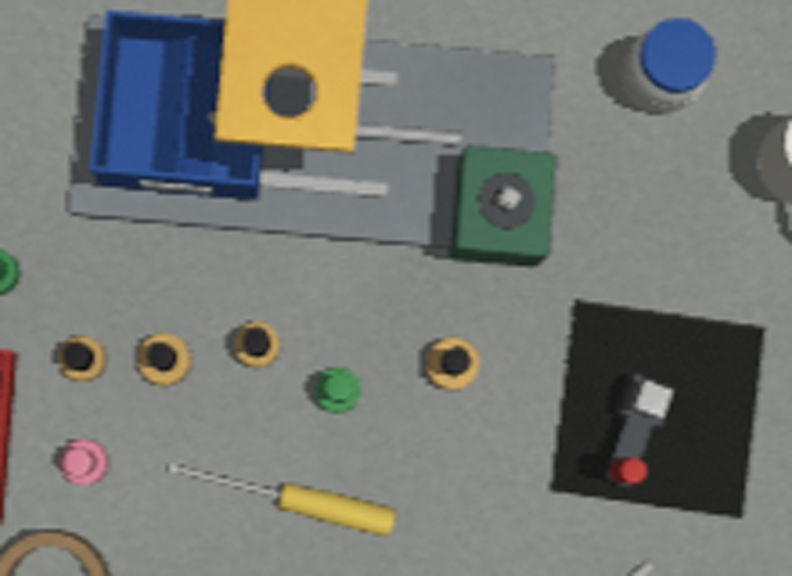

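The crop shows the steel grip block at crop (655,397) with the red knob at (630,470), away from the mat's centre. The shaft's square is at (510,198). The brass heads at (255,343) and (82,357) look smaller than those at (163,358) and (453,362). Next I go over the crank.

```bash
python3 - <<'E'
from h import *
P,r,o=tool();M=r.as_matrix()
for p in [(.48,.2,.30),(.44,-.2,.30),(.385,-.29,.25)]:
  d=M.T@(np.array(p)-P)*100;print(d,np.linalg.norm(d)/5);P=np.array(p)
E
```

```text
[-37.8871 -26.8793   0.3897] 9.291028388838225
[-10.3397 -38.847    0.0004] 8.039900496896715
[  1.9789 -10.3601   5.0002] 2.334523505985751
```

```bash
python3 -m jog '[{"grip":-1,"slide":[-4.2,-2.6,0],"yaw":0},{"grip":-1,"slide":[-4.2,-2.6,0],"yaw":0},{"grip":-1,"slide":[-4.2,-2.6,0],"yaw":0},{"grip":-1,"slide":[-4.2,-2.6,0],"yaw":0},{"grip":-1,"slide":[-4.2,-2.6,0],"yaw":0},{"grip":-1,"slide":[-4.2,-2.6,0],"yaw":0},{"grip":-1,"slide":[-4.2,-2.6,0],"yaw":0},{"grip":-1,"slide":[-4.2,-2.6,0],"yaw":0}]' 80; python3 -m jog '[{"grip":-1,"slide":[-4,-3,0],"yaw":0},{"grip":-1,"slide":[-2,-4.5,0],"yaw":0},{"grip":-1,"slide":[-1,-4.8,0],"yaw":0},{"grip":-1,"slide":[-1,-4.8,0],"yaw":0},{"grip":-1,"slide":[-1,-4.8,0],"yaw":0},{"grip":-1,"slide":[-1,-4.8,0],"yaw":0},{"grip":-1,"slide":[-1,-4.8,0],"yaw":0},{"grip":-1,"slide":[-1,-4.8,0],"yaw":0}]'
python3 -c "
from h import *
to((.385,-.29,.25))"
```

```text
clock: 1.3
position: [0.4622, 0.2702, 0.3043]
ee_rot: [0.179, 0.984, 0.0, 0.0]
ft_force: [1.5, 1.5, 0.1]
grip_width: 0.994
grasp_force: 0.0
clock: 2.1
position: [0.4451, -0.1119, 0.3042]
ee_rot: [0.179, 0.984, 0.0, 0.0]
ft_force: [1.0, 0.6, 0.0]
grip_width: 0.999
grasp_force: 0.0
tcp [ 0.4451 -0.1119  0.3042] xdir deg 159.3885149258919 ydir 69.38855692776394 tilt [-0.0008  0.001  -1.    ] slide cm [ -0.6411 -18.7909   5.4027] q7 1.3294615513025962 t 2.1
```

```bash
python3 -m jog '[{"grip":-1,"slide":[0,-4.7,1.3],"yaw":0},{"grip":-1,"slide":[0,-4.7,1.3],"yaw":0},{"grip":-1,"slide":[0,-4.7,1.3],"yaw":0},{"grip":-1,"slide":[-0.6,-4.7,1.5],"yaw":0},{"grip":-1,"slide":[0,0,0],"yaw":0},{"grip":-1,"slide":[0,0,0],"yaw":0}]'
python3 - <<'E'
from h import *
im,cal=look("wrist","w1")
to((.404,-.293,.25))
print(proj((.404,-.293,.062),cal),proj((.347,-.273,.09),cal))
E
```

```text
clock: 2.7
position: [0.3847, -0.2888, 0.2497]
ee_rot: [0.18, 0.984, -0.0, -0.0]
ft_force: [0.3, 0.6, 0.8]
grip_width: 0.998
grasp_force: 0.0
tcp [ 0.3854 -0.2878  0.2499] xdir deg 159.3710931947072 ydir 69.37109129791278 tilt [ 0.0001  0.0002 -1.    ] slide cm [-1.9241  0.1663 -0.0088] q7 1.794882076542651 t 2.75
[279.7726 234.6621] [278.3932 165.705 ]
```

View pics/w1.png

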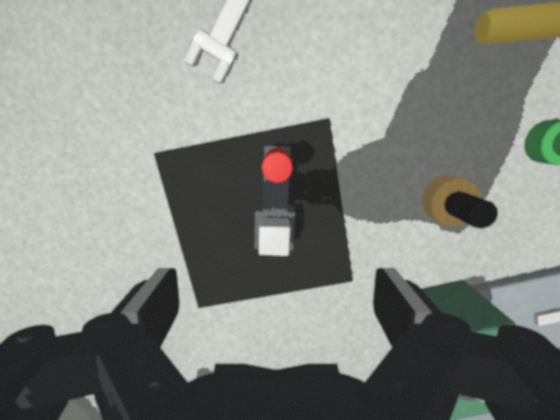

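The wrist picture shows the block's top at about (275,241) and the knob's top at (277,167), with the fingers straddling the hub. I measure them now.

```bash
python3 - <<'E'
from h import *
im=cv2.imread("pics/w1.png");cal=manip.calibration("wrist")
g=im.min(2); k=(g>120).astype(np.uint8); q=np.zeros_like(k); q[222:262,255:298]=k[222:262,255:298]
r=cv2.minAreaRect(np.argwhere(q)[:,::-1].astype(np.float32)); print("block",r)
b=ray(r[0],.062,cal)
hsv=cv2.cvtColor(im,cv2.COLOR_BGR2HSV);k=cv2.inRange(hsv,(0,150,120),(6,255,255))|cv2.inRange(hsv,(172,150,120),(180,255,255));q=k*0;q[145:190,255:300]=k[145:190,255:300]
c=np.argwhere(q)[:,::-1].astype(np.float32);print("knob",cv2.minEnclosingCircle(c),c.mean(0))
n=ray(cv2.minEnclosingCircle(c)[0],.09,cal);print(b,n,np.linalg.norm((n-b)[:2]),"arm deg",np.degrees(np.arctan2(*(n-b)[1::-1])))
e=cv2.boxPoints(r);w=np.array([ray(x,.062,cal)[:2] for x in e]);print(w,[np.degrees(np.arctan2(*(w[i]-w[i-1])[::-1])) for i in range(4)],[np.linalg.norm(w[i]-w[i-1]) for i in range(4)])
to((*b[:2],.11))
E
```

```text
block ((274.0, 239.5), (31.0, 32.0), 90.0)
knob ((276.45843505859375, 165.57159423828125), 16.500673294067383) [276.6505 166.1396]
[ 0.4072 -0.2979  0.062 ] [ 0.3473 -0.2733  0.09  ] 0.06485138401859034 arm deg 157.6650461255264
[[ 0.3899 -0.3055]
 [ 0.3992 -0.2808]
 [ 0.425  -0.2901]
 [ 0.4155 -0.3155]] [np.float64(158.5886575840069), np.float64(69.43948520582961), np.float64(-19.910047437577777), np.float64(-110.5548240229293)] [np.float64(0.02744538814512611), np.float64(0.026386266436203697), np.float64(0.027441438356840247), np.float64(0.027105338950239935)]
tcp [ 0.3854 -0.2878  0.2499] xdir deg 159.3710931947072 ydir 69.37109129791278 tilt [ 0.0001  0.0002 -1.    ] slide cm [-2.4029 -0.1823 13.991 ] q7 1.794882076542651 t 2.75
```

```bash
python3 -m jog '[{"grip":-1,"slide":[-2.3,-0.2,3.5],"yaw":0},{"grip":-1,"slide":[0,0,4.5],"yaw":0},{"grip":-1,"slide":[0,0,4],"yaw":0},{"grip":-1,"slide":[0,0,1.9],"yaw":0},{"grip":0.2,"slide":[0,0,0],"yaw":0},{"grip":1,"slide":[0,0,0],"yaw":0},{"grip":1,"slide":[0,0,0],"yaw":0},{"grip":1,"slide":[0,0,0],"yaw":0}]' 90; python3 -m jog '[{"grip":1,"slide":[0,0,0],"yaw":0},{"grip":1,"slide":[0,0,0],"yaw":0},{"grip":1,"slide":[0,0,-2],"yaw":0},{"grip":1,"slide":[0,0,-4],"yaw":0},{"grip":1,"slide":[0,0,-5],"yaw":0},{"grip":1,"slide":[0,0,-4],"yaw":0},{"grip":1,"slide":[0,0,0],"yaw":0}]'
python3 - <<'E'
from h import *
im,cal=look("wrist","w2"); to((.5766,-.1768,.25))
cv2.imwrite("pics/t2.png",cv2.resize(manip.camera("top")[150:210,300:360],None,fx=8,fy=8,interpolation=cv2.INTER_CUBIC))
E
```

```text
clock: 3.55
position: [0.407, -0.2981, 0.1123]
ee_rot: [0.179, 0.984, 0.0, 0.001]
ft_force: [-1.0, -1.9, 3.1]
grip_width: 0.326
grasp_force: 2.3
clock: 4.25
position: [0.4076, -0.2995, 0.2662]
ee_rot: [0.179, 0.984, -0.0, 0.005]
ft_force: [0.8, -0.3, -5.0]
grip_width: 0.288
grasp_force: 89.8
tcp [ 0.4069 -0.2985  0.2632] xdir deg 159.39697489669484 ydir 69.39742511575434 tilt [-0.0052  0.0015 -1.    ] slide cm [-11.5986  17.36     1.4073] q7 1.83354111411232 t 4.3
```

View pics/w2.png

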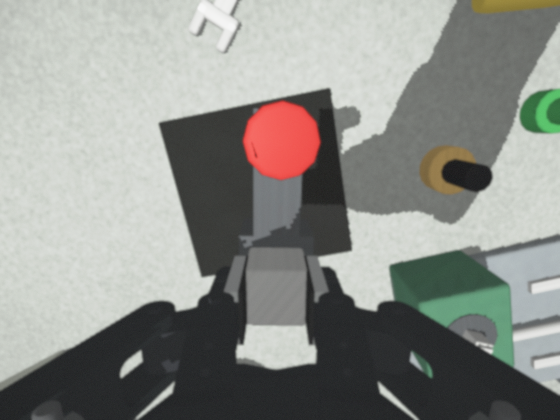

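The block is held squarely, with the knob at (282,140), and the gearbox and shaft show at (475,345). I move over for a clear look at the shaft end.

```bash
python3 -m jog '[{"grip":1,"slide":[-3.3,1,-0.3],"yaw":0},{"grip":1,"slide":[-3.3,1,-0.3],"yaw":0},{"grip":1,"slide":[-3.3,1,0],"yaw":0},{"grip":1,"slide":[0,0,0],"yaw":0},{"grip":1,"slide":[0,0,0],"yaw":0},{"grip":1,"slide":[0,0,0],"yaw":0}]'
python3 - <<'E'
from h import *
im=cv2.imread("pics/w2.png")
def knob(im,cal,h):
  hsv=cv2.cvtColor(im,cv2.COLOR_BGR2HSV);k=cv2.inRange(hsv,(0,150,120),(6,255,255))|cv2.inRange(hsv,(172,150,120),(180,255,255));k[:,:180]=0;k[:,380:]=0
  c=np.argwhere(k)[:,::-1].astype(np.float32);e=cv2.minEnclosingCircle(c);P,r,_=tool();print(e,"knob in tool mm",1000*r.inv().apply(ray(e[0],P[2]-h,cal)-P))
im,cal=look("wrist"); knob(im,cal,.1085-.086)
print(proj((.5766,-.1768,.106),cal)); to((.5766,-.1768,.27))
u,v=proj((.5766,-.1768,.106),cal).astype(int);x0,y0=max(u-60,0),max(v-60,0)
print(x0,y0);c=cv2.resize(im[y0:y0+120,x0:x0+120],(600,600),interpolation=cv2.INTER_CUBIC);cv2.imwrite("pics/w3.png",im);cv2.imwrite("pics/w3c.png",c)
E
```

```text
clock: 4.95
position: [0.508, -0.305, 0.2655]
ee_rot: [0.18, 0.984, 0.0, -0.001]
ft_force: [0.8, -0.3, -3.4]
grip_width: 0.283
grasp_force: 89.6
((281.31884765625, 139.45639038085938), 39.14323043823242) knob in tool mm [64.4677  1.293  22.6069]
[469.1332 246.6132]
tcp [ 0.508  -0.3051  0.266 ] xdir deg 159.3086049430972 ydir 69.30858148226294 tilt [ 0.0017  0.0002 -1.    ] slide cm [-1.8806 14.4209 -0.398 ] q7 1.8814911389855162 t 5.0
409 186
```

View pics/w3c.png

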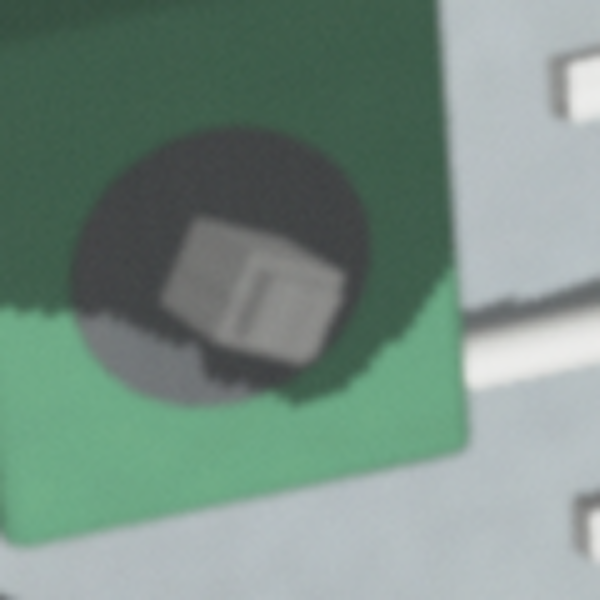

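The crop shows the square shaft with its base edge from (205,215) to (160,300) and the boss disc centred at about (221,266). I fit the shaft model's outline to it.

```bash
python3 - <<'E'
from h import *
from scipy.optimize import differential_evolution as DE
im=cv2.imread("pics/w3.png");cal=manip.calibration("wrist")
cp=lambda x,y:(409+x/5-.4,186+y/5-.4)
a,b=ray(cp(205,215),.084,cal),ray(cp(160,300),.084,cal);print("disc",ray(cp(221,266),.084,cal),"edge deg",np.degrees(np.arctan2(*(a-b)[1::-1]))%90,np.linalg.norm(a-b))
hsv=cv2.cvtColor(im,cv2.COLOR_BGR2HSV);g=cv2.GaussianBlur(im,(0,0),.7).astype(float);gx=sum(cv2.Sobel(g[...,i],cv2.CV_64F,1,0) for i in range(3));gy=sum(cv2.Sobel(g[...,i],cv2.CV_64F,0,1) for i in range(3));G=np.minimum(np.hypot(gx,gy),250)
def hull(p):
  c,s=np.cos(p[2]),np.sin(p[2]);P=[]
  for h,z in((7.5,.084),(7.5,.102),(5.5,.106)):
    for i,j in((1,1),(1,-1),(-1,-1),(-1,1)): P.append(proj((p[0]+h/1e3*(c*i-s*j),p[1]+h/1e3*(s*i+c*j),z),cal))
  return np.array(P)
def cost(p):
  P=hull(p);H=cv2.convexHull(P.astype(np.float32))[:,0];n=len(H)
  pts=np.vstack([H[i]+(H[(i+1)%n]-H[i])*np.linspace(0,1,25)[:,None] for i in range(n)]).astype(np.float32)
  return -cv2.remap(G,pts[:,0],pts[:,1],1).mean()
r=DE(cost,[(.56,.60),(-.195,-.165),(0,np.pi/2)],seed=1,maxiter=150);print(r.x,np.degrees(r.x[2]),r.fun)
for t in range(0,90,10): print(t,round(cost((r.x[0],r.x[1],np.radians(t)))),end=" ")
c=cv2.resize(im[186:306,409:529],(600,600),interpolation=cv2.INTER_CUBIC);c=cv2.convertScaleAbs(c,alpha=1.6)
H=hull(r.x);q=((H-[409,186]+.5)*5).astype(int)
for k in range(3): cv2.polylines(c,[q[4*k:4*k+4]],True,[(0,0,255),(0,255,255),(255,0,255)][k],1)
cv2.imwrite("pics/w3d.png",c[150:450,100:400])
to((*r.x[:2],.27))
E
```

```text
disc [ 0.5785 -0.1777  0.084 ] edge deg 49.407074916967474 0.015561573297648644
[ 0.579  -0.1782  0.9377] 53.72513280033692 -248.57818713501882
0 -144 10 -143 20 -149 30 -170 40 -203 50 -247 60 -246 70 -222 80 -188 tcp [ 0.508  -0.3051  0.266 ] xdir deg 159.3086049430972 ydir 69.30858148226294 tilt [ 0.0017  0.0002 -1.    ] slide cm [-2.1516 14.3755 -0.3985] q7 1.8814911389855162 t 5.0
```

View pics/w3d.png

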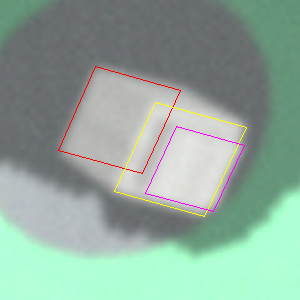

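The overlay fits well: shaft at (0.579, -0.178), flats at 53.7°. So the crank needs a +0.264 yaw.

```bash
python3 -m jog '[{"grip":1,"slide":[-0.55,3.6,0],"yaw":0},{"grip":1,"slide":[-0.55,3.6,0],"yaw":0},{"grip":1,"slide":[-0.55,3.6,0],"yaw":0},{"grip":1,"slide":[-0.5,3.58,0],"yaw":0},{"grip":1,"slide":[0,0,1.5],"yaw":0.13},{"grip":1,"slide":[0,0,1.5],"yaw":0.13},{"grip":1,"slide":[0,0,0.5],"yaw":0},{"grip":1,"slide":[0,0,0],"yaw":0}]'
python3 - <<'E'
from h import *
to((.579,-.1782,.1925))
E
```

```text
clock: 5.8
position: [0.5792, -0.1779, 0.2314]
ee_rot: [0.304, 0.953, 0.0, -0.001]
ft_force: [0.4, -0.1, -3.1]
grip_width: 0.285
grasp_force: 89.6
tcp [ 0.5792 -0.1779  0.2314] xdir deg 144.66003199389007 ydir 54.66005364699563 tilt [ 0.0012 -0.0003 -1.    ] slide cm [-0.0003 -0.0328  3.8907] q7 1.414186897387302 t 5.8
```

```bash
python3 -m jog '[{"grip":1,"slide":[0,0,0.8],"yaw":0.01},{"grip":1,"slide":[0,0,0.6],"yaw":0},{"grip":1,"slide":[0,0,0.6],"yaw":0},{"grip":1,"slide":[0,0,0.4],"yaw":0},{"grip":1,"slide":[0,0,0],"yaw":0}]'; python3 -m jog '[{"grip":1,"slide":[0,0,0.5],"yaw":0},{"grip":1,"slide":[0,0,0.5],"yaw":0},{"grip":1,"slide":[0,0,0.3],"yaw":0},{"grip":1,"slide":[0,0,0],"yaw":0},{"grip":1,"slide":[0,0,0],"yaw":0}]'
```

```text
clock: 6.3
position: [0.5804, -0.1782, 0.2096]
ee_rot: [0.31, 0.951, 0.001, 0.001]
ft_force: [-5.2, 2.0, 12.9]
grip_width: 0.279
grasp_force: 92.1
clock: 6.8
position: [0.5804, -0.1782, 0.1947]
ee_rot: [0.31, 0.951, -0.0, 0.001]
ft_force: [4.4, -4.2, -4.2]
grip_width: 0.285
grasp_force: 91.9
```

```bash
python3 -m jog '[{"grip":0.2,"slide":[0,0,0],"yaw":0},{"grip":-1,"slide":[0,0,0],"yaw":0},{"grip":-1,"slide":[0,0,0],"yaw":0},{"grip":-1,"slide":[0,0,-2],"yaw":0},{"grip":-1,"slide":[0,0,-4.2],"yaw":0},{"grip":-1,"slide":[3,0,-1],"yaw":0},{"grip":-1,"slide":[2.5,0,0],"yaw":0},{"grip":-1,"slide":[0,0,0],"yaw":0}]' 
python3 - <<'E'
from h import *
im,cal=look("wrist","w4")
hsv=cv2.cvtColor(im,cv2.COLOR_BGR2HSV);k=cv2.inRange(hsv,(0,150,120),(6,255,255))|cv2.inRange(hsv,(172,150,120),(180,255,255));k[:,:180]=0;k[:,380:]=0
c=np.argwhere(k)[:,::-1].astype(np.float32);e=cv2.minEnclosingCircle(c);print(e);n=ray(e[0],.17,cal);d=n[:2]-[.5802,-.1782];print(n,np.hypot(*d),np.degrees(np.arctan2(d[1],d[0])));to((*n[:2],.2))
E
```

```text
clock: 7.6
position: [0.5342, -0.1438, 0.2672]
ee_rot: [0.309, 0.951, 0.001, -0.0]
ft_force: [0.2, -0.2, 0.3]
grip_width: 1.001
grasp_force: 0.0
((273.30950927734375, 236.64285278320312), 17.645681381225586)
[ 0.5252 -0.139   0.17  ] 0.06751136669769232 144.529391652361
tcp [ 0.5351 -0.1443  0.2673] xdir deg 144.0110973402524 ydir 54.01103199900701 tilt [ 0.0006  0.002  -1.    ] slide cm [ 1.1093 -0.1696  6.7265] q7 1.288986314686909 t 7.65
```

View pics/w4.png

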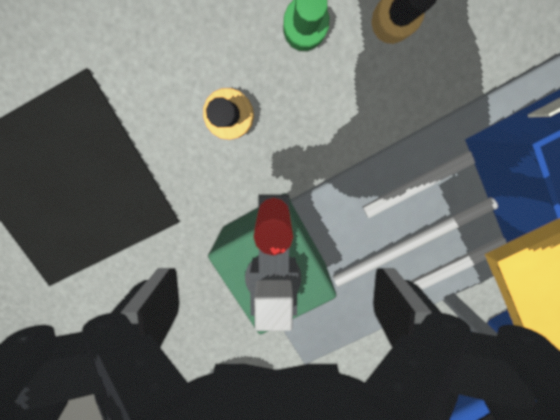

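The picture shows the crank seated on the gearbox, with the knob's top at (273,237) and the arm pointing up the image. I grip the knob and wind.

```bash
python3 -m jog '[{"grip":-1,"slide":[0.95,-0.12,2],"yaw":0},{"grip":-1,"slide":[0,0,3],"yaw":0},{"grip":-1,"slide":[0,0,1.7],"yaw":0},{"grip":0,"slide":[0,0,0],"yaw":0},{"grip":1,"slide":[0,0,0],"yaw":0},{"grip":1,"slide":[0,0,0],"yaw":0},{"grip":1,"slide":[0,0,0],"yaw":0},{"grip":1,"slide":[0,0,0],"yaw":0}]' 40
python3 -m jog '[{"grip":1,"slide":[-0.5,2.49,0],"yaw":0},{"grip":1,"slide":[-1.41,2.11,0],"yaw":0},{"grip":1,"slide":[-2.11,1.41,0],"yaw":0},{"grip":1,"slide":[-2.49,0.5,0],"yaw":0},{"grip":1,"slide":[0,0,0],"yaw":0}]' 
python3 - <<'E'
from h import *
im,cal=look("top");m=manip.masks_of("bin_in","top")
for x in m[:1]:print(x["conf"],x["centre"])
to((.5274,-.1395,.2))
E
```

```text
clock: 8.45
position: [0.5276, -0.1408, 0.2007]
ee_rot: [0.31, 0.951, 0.0, 0.001]
ft_force: [-0.6, 0.8, 2.7]
grip_width: 0.247
grasp_force: 38.9
clock: 8.95
position: [0.62, -0.1279, 0.2005]
ee_rot: [0.31, 0.951, -0.001, 0.001]
ft_force: [0.7, -0.4, 5.0]
grip_width: 0.243
grasp_force: 40.6
0.76 [238.6, 155.7]
tcp [ 0.619  -0.1273  0.2006] xdir deg 143.89136272036032 ydir 53.89136106069785 tilt [-0.002 -0.    -1.   ] slide cm [ 6.6852 -6.385   0.0474] q7 1.3324004396729108 t 9.05
```

```bash
for i in 1 2; do python3 -m jog '[{"grip":1,"slide":[-2.49,-0.5,0],"yaw":0},{"grip":1,"slide":[-2.11,-1.41,0],"yaw":0},{"grip":1,"slide":[-1.41,-2.11,0],"yaw":0},{"grip":1,"slide":[-0.5,-2.49,0],"yaw":0},{"grip":1,"slide":[0.5,-2.49,0],"yaw":0},{"grip":1,"slide":[1.41,-2.11,0],"yaw":0},{"grip":1,"slide":[2.11,-1.41,0],"yaw":0},{"grip":1,"slide":[2.49,-0.5,0],"yaw":0}]'; python3 -m jog '[{"grip":1,"slide":[2.49,0.5,0],"yaw":0},{"grip":1,"slide":[2.11,1.41,0],"yaw":0},{"grip":1,"slide":[1.41,2.11,0],"yaw":0},{"grip":1,"slide":[0.5,2.49,0],"yaw":0},{"grip":1,"slide":[-0.5,2.49,0],"yaw":0},{"grip":1,"slide":[-1.41,2.11,0],"yaw":0},{"grip":1,"slide":[-2.11,1.41,0],"yaw":0},{"grip":1,"slide":[-2.49,0.5,0],"yaw":0}]'; done 
python3 - <<'E'
from h import *
im,cal=look("top");m=manip.masks_of("bin_in","top")
for x in m[:1]:print(x["conf"],x["centre"],ray(x["centre"],.1,cal))
to((.619,-.1273,.2))
E
```

```text
clock: 9.85
position: [0.541, -0.2325, 0.2006]
ee_rot: [0.31, 0.951, 0.0, 0.001]
ft_force: [8.1, 4.4, -1.1]
grip_width: 0.245
grasp_force: 40.4
clock: 10.65
position: [0.6183, -0.1258, 0.2001]
ee_rot: [0.309, 0.951, -0.0, -0.001]
ft_force: [-8.9, -4.8, 6.4]
grip_width: 0.246
grasp_force: 42.3
clock: 11.45
position: [0.5409, -0.2324, 0.2006]
ee_rot: [0.311, 0.951, 0.001, 0.001]
ft_force: [7.8, 5.5, 0.6]
grip_width: 0.25
grasp_force: 41.3
clock: 12.25
position: [0.6184, -0.1257, 0.2001]
ee_rot: [0.309, 0.951, -0.0, -0.001]
ft_force: [-9.7, -4.6, 5.9]
grip_width: 0.246
grasp_force: 43.0
0.91 [251.3, 165.3] [0.6289 0.0637 0.1   ]
tcp [ 0.6198 -0.1275  0.2004] xdir deg 143.91150854192392 ydir 53.91146520271773 tilt [-0.0016 -0.0005 -1.    ] slide cm [ 0.0734 -0.0327  0.0413] q7 1.3267949298538966 t 12.35
```

```bash
python3 -m jog '[{"grip":1,"slide":[-2.49,-0.5,0],"yaw":0},{"grip":1,"slide":[-2.11,-1.41,0],"yaw":0},{"grip":1,"slide":[-1.41,-2.11,0],"yaw":0},{"grip":1,"slide":[-0.5,-2.49,0],"yaw":0},{"grip":1,"slide":[0.5,-2.49,0],"yaw":0},{"grip":1,"slide":[1.41,-2.11,0],"yaw":0},{"grip":1,"slide":[2.11,-1.41,0],"yaw":0},{"grip":1,"slide":[2.49,-0.5,0],"yaw":0}]'; python3 -m jog '[{"grip":1,"slide":[2.49,0.5,0],"yaw":0},{"grip":1,"slide":[2.11,1.41,0],"yaw":0},{"grip":1,"slide":[1.41,2.11,0],"yaw":0},{"grip":1,"slide":[0.5,2.49,0],"yaw":0},{"grip":1,"slide":[-0.5,2.49,0],"yaw":0},{"grip":1,"slide":[-1.41,2.11,0],"yaw":0},{"grip":1,"slide":[-2.11,1.41,0],"yaw":0},{"grip":1,"slide":[-2.49,0.5,0],"yaw":0}]'
python3 -m jog '[{"grip":1,"slide":[0,0,0],"yaw":0},{"grip":1,"slide":[0,0,0],"yaw":0}]'
```

```text
clock: 13.15
position: [0.541, -0.2324, 0.2006]
ee_rot: [0.31, 0.951, 0.0, 0.001]
ft_force: [7.3, 3.6, 0.4]
grip_width: 0.244
grasp_force: 41.7
clock: 13.95
position: [0.6183, -0.1257, 0.2001]
ee_rot: [0.309, 0.951, -0.0, -0.001]
ft_force: [-9.6, -5.5, 5.9]
grip_width: 0.247
grasp_force: 43.2
clock: 14.15
position: [0.6189, -0.127, 0.2006]
ee_rot: [0.31, 0.951, -0.0, 0.001]
ft_force: [1.0, -2.0, 3.4]
grip_width: 0.244
grasp_force: 42.6
```

```bash
python3 -m jog '[{"grip":1,"slide":[-1.27,-0.12,0],"yaw":0},{"grip":1,"slide":[-1.22,-0.37,0],"yaw":0},{"grip":1,"slide":[0,0,0],"yaw":0}]'|sed -n '2p;4p'; python3 -m jog '[{"grip":1,"slide":[-1.12,-0.6,0],"yaw":0},{"grip":1,"slide":[-0.99,-0.81,0],"yaw":0},{"grip":1,"slide":[0,0,0],"yaw":0}]'|sed -n '2p;4p'
```

```text
position: [0.6358, -0.1454, 0.2006]
ft_force: [0.8, 0.1, 5.2]
position: [0.6445, -0.1696, 0.2008]
ft_force: [1.3, -0.2, 3.5]
```

```bash
python3 -m jog '[{"grip":1,"slide":[-0.81,-0.99,0],"yaw":0},{"grip":1,"slide":[-0.6,-1.12,0],"yaw":0},{"grip":1,"slide":[0,0,0],"yaw":0}]'|sed -n '2p;4p'; python3 -m jog '[{"grip":1,"slide":[-0.37,-1.22,0],"yaw":0},{"grip":1,"slide":[-0.12,-1.27,0],"yaw":0},{"grip":1,"slide":[0,0,0],"yaw":0}]'|sed -n '2p;4p'
python3 - <<'E'
from h import *
im,cal=look("top");m=manip.masks_of("bin_in","top")
for x in m[:1]:print(x["conf"],x["centre"]); ys,xs=np.nonzero(x["region"]);print(xs.min(),xs.max())
cv2.imwrite("pics/t5.png",cv2.resize(im[110:210,205:355],None,fx=5,fy=5,interpolation=cv2.INTER_CUBIC))
E
```

```text
position: [0.6433, -0.1955, 0.2009]
ft_force: [3.2, -1.7, 5.2]
position: [0.6322, -0.2187, 0.2009]
ft_force: [2.7, -2.7, 6.1]
0.63 [269.5, 168.8]
245 294
```

```bash
python3 -m jog '[{"grip":1,"slide":[0.12,-1.27,0],"yaw":0},{"grip":1,"slide":[0.37,-1.22,0],"yaw":0},{"grip":1,"slide":[0,0,0],"yaw":0}]'|sed -n '2p;4p'; python3 -m jog '[{"grip":1,"slide":[0.6,-1.12,0],"yaw":0},{"grip":1,"slide":[0,0,0],"yaw":0}]'|sed -n '2p;4p';  python3 -m jog '[{"grip":1,"slide":[0.81,-0.99,0],"yaw":0},{"grip":1,"slide":[0,0,0],"yaw":0}]'|sed -n '2p;4p'
```

```text
position: [0.6188, -0.2307, 0.2021]
ft_force: [21.3, 4.0, 1.9]
position: [0.6109, -0.2342, 0.2032]
ft_force: [32.9, 7.4, 2.0]
position: [0.6005, -0.2353, 0.2038]
ft_force: [39.6, 12.1, 2.3]
```

The force is rising, so this is probably the stop. I back off and check.

```bash
python3 -m jog '[{"grip":1,"slide":[-0.81,0.99,0],"yaw":0},{"grip":1,"slide":[-0.6,1.12,0],"yaw":0},{"grip":1,"slide":[-0.3,0.9,0],"yaw":0},{"grip":1,"slide":[0,0,0],"yaw":0}]'|sed -n '2p;4p'
python3 - <<'E'
from h import *
im,cal=look("top");m=manip.masks_of("bin_in","top")
for x in m[:1]:print(x["conf"],x["centre"]); ys,xs=np.nonzero(x["region"]);print(xs.min(),xs.max())
im2,cal2=look("scene")
a=cv2.resize(im[110:210,205:355],(600,400),interpolation=cv2.INTER_CUBIC);b=cv2.resize(im2[170:310,160:310],(429,400),interpolation=cv2.INTER_CUBIC)
cv2.imwrite("pics/t6.png",cv2.resize(np.hstack([a,b]),(800,311)))
E
```

```text
position: [0.6223, -0.2261, 0.2]
ft_force: [-1.1, 5.5, 9.9]
0.84 [267.9, 167.6]
245 294
```

View pics/t6.png

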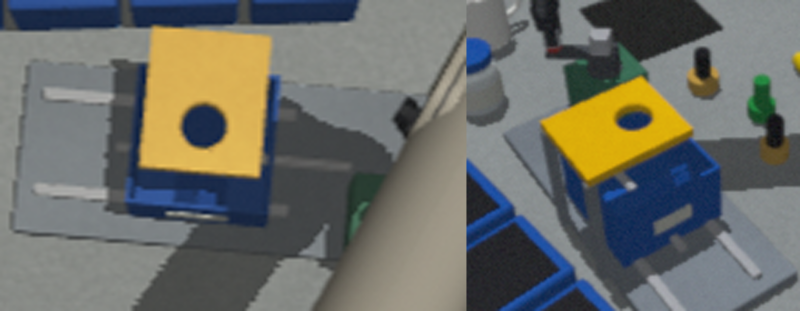

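```bash
python3 - <<'E'
from h import *
im,cal=look("top")
hsv=cv2.cvtColor(im,cv2.COLOR_BGR2HSV);k=cv2.inRange(hsv,(105,120,25),(125,255,255));k[:165]=0;k[185:]=0
m=k.copy();m[:,:220]=0;m[:,310:]=0
for v in range(166,184): 
  x=np.nonzero(m[v])[0]; 
  if len(x): print(v,x.min(),x.max(),end="; ")
g=np.array([.993,-.119]);b=np.array([.6583,.0044]);yv=np.array([.119,.993])
for s in(-.07,0,.07): print(s,[proj((*(b-.069*g+s*yv),z),cal) for z in(.109,.025)])
E
```

```text
166 247 291; 167 246 291; 168 246 291; 169 246 291; 170 246 291; 171 246 291; 172 246 291; 173 246 291; 174 245 290; 175 246 290; 176 246 290; 177 246 290; 178 247 290; 179 251 290; 180 279 290; 181 278 290; 182 284 289; -0.07 [array([291.6727, 179.3037]), array([290.7245, 183.2715])]
0 [array([268.4663, 177.1669]), array([268.7168, 181.2435])]
0.07 [array([245.2782, 175.0317]), array([246.7256, 179.2171])]
```

The bin matches its home position to within half a pixel. My back-off may have turned the shaft back slightly, so I press it onto the stop again and release there.

```bash
for i in 1 2; do python3 -m jog '[{"grip":1,"slide":[0.15,-0.48,0],"yaw":0},{"grip":1,"slide":[0,0,0],"yaw":0},{"grip":1,"slide":[0,0,0],"yaw":0}]'|sed -n '2p;4p'; done; python3 -m jog '[{"grip":1,"slide":[0.1,-0.25,0],"yaw":0},{"grip":1,"slide":[0,0,0],"yaw":0},{"grip":1,"slide":[0,0,0],"yaw":0}]'|sed -n '2p;4p'
```

```text
position: [0.6177, -0.2298, 0.2002]
ft_force: [-1.2, 4.2, 8.3]
position: [0.6143, -0.2322, 0.2004]
ft_force: [-0.3, 5.8, 7.8]
position: [0.6131, -0.2327, 0.2006]
ft_force: [4.2, 7.4, 7.2]
```

```bash
for i in 1 2 3; do python3 -m jog '[{"grip":1,"slide":[0.12,-0.28,0],"yaw":0},{"grip":1,"slide":[0,0,0],"yaw":0},{"grip":1,"slide":[0,0,0],"yaw":0}]'|sed -n '2p;4p'; done
```

```text
position: [0.6117, -0.2334, 0.2009]
ft_force: [7.6, 8.9, 7.4]
position: [0.6102, -0.234, 0.2011]
ft_force: [12.5, 10.1, 6.4]
position: [0.6088, -0.2345, 0.2014]
ft_force: [15.8, 13.6, 5.2]
```

```bash
python3 -m jog '[{"grip":-1,"slide":[0,0,0],"yaw":0},{"grip":-1,"slide":[0,0,0],"yaw":0},{"grip":-1,"slide":[0,0,0],"yaw":0},{"grip":-1,"slide":[0,0,-2.5],"yaw":0},{"grip":-1,"slide":[0,0,-4.5],"yaw":0},{"grip":-1,"slide":[0,0,-3],"yaw":0},{"grip":-1,"slide":[0,0,0],"yaw":0},{"grip":-1,"slide":[0,0,0],"yaw":0}]'
python3 - <<'E'
from h import *
im,cal=look("wrist","w7");to((.5802,-.1782,.2))
print(proj((.58,-.178,.142),cal),[proj((.58+.065*np.cos(a),-.178+.065*np.sin(a),.17),cal) for a in np.radians([-50,-60,-70])])
E
```

```text
clock: 19.35
position: [0.6029, -0.2414, 0.2997]
ee_rot: [0.31, 0.951, 0.0, -0.0]
ft_force: [-0.2, 0.2, 0.1]
grip_width: 1.003
grasp_force: 0.0
tcp [ 0.6027 -0.241   0.2987] xdir deg 143.89557574169413 ydir 53.89563135143195 tilt [ 0.0018 -0.0006 -1.    ] slide cm [5.5056 3.7531 9.8744] q7 1.478442318174979 t 19.4
[331.77   143.6627] [array([310.2759, 245.228 ]), array([293.8831, 239.8862]), array([278.5889, 231.8342])]
```

View pics/w7.png

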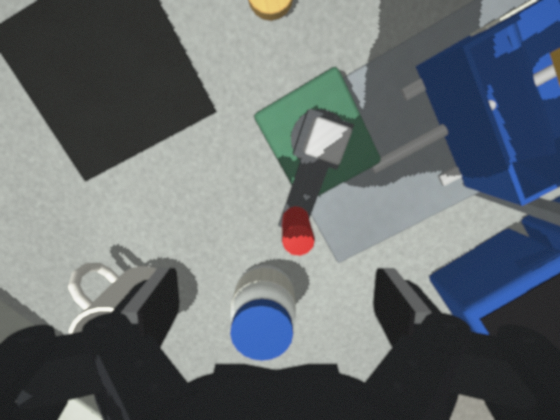

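The knob's top at (298,243) gives an arm angle of about -57.5°, so the shaft has turned 3.56 turns, within the given range. The block's top is at about (330,138). I go over the hub and take hold of the block.

```bash
python3 -m jog '[{"grip":-1,"slide":[2.75,1.88,0],"yaw":0},{"grip":-1,"slide":[2.75,1.87,0],"yaw":0},{"grip":-1,"slide":[0,0,0],"yaw":0.13},{"grip":-1,"slide":[0,0,0],"yaw":0.13},{"grip":-1,"slide":[0,0,0],"yaw":0.12},{"grip":-1,"slide":[0,0,2],"yaw":0},{"grip":-1,"slide":[0,0,0],"yaw":0},{"grip":-1,"slide":[0,0,0],"yaw":0}]'
python3 - <<'E'
from h import *
im,cal=look("wrist","w8");to((.5802,-.1782,.193))
p=proj((.5802,-.1782,.142),cal);u,v=p.astype(int);print(p)
cv2.imwrite("pics/w8c.png",cv2.resize(im[v-60:v+60,u-80:u+80],None,fx=4,fy=4,interpolation=cv2.INTER_CUBIC))
E
```

```text
clock: 20.2
position: [0.5804, -0.1782, 0.2789]
ee_rot: [0.484, 0.875, -0.001, -0.001]
ft_force: [-1.0, -0.0, 0.1]
grip_width: 0.998
grasp_force: 0.0
tcp [ 0.5807 -0.1784  0.2796] xdir deg 122.15619249152572 ydir 32.156228939704974 tilt [ 0.0007 -0.001  -1.    ] slide cm [ 0.04   -0.02    8.6637] q7 1.0140903976886826 t 20.25
[276.5758 230.9691]
```

View pics/w8c.png

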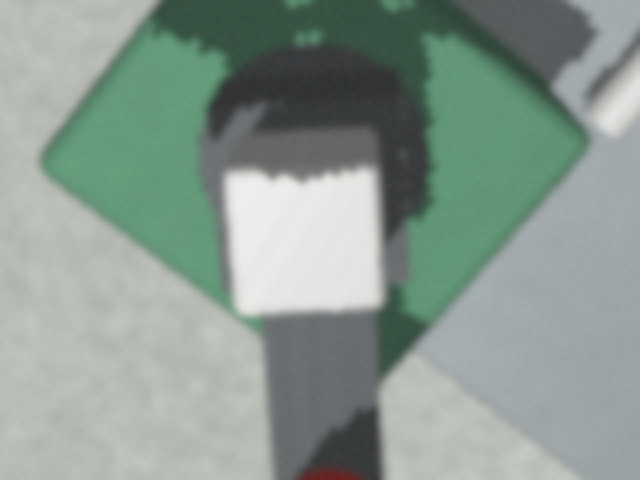

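The crop shows the block's top at crop (222–385, 165–310), about 2 mm left of centre and squared to the fingers. I descend and grip.

```bash
python3 -m jog '[{"grip":-1,"slide":[0.05,-0.15,3],"yaw":0},{"grip":-1,"slide":[0,0,3.5],"yaw":0},{"grip":-1,"slide":[0,0,2.1],"yaw":0},{"grip":0.2,"slide":[0,0,0],"yaw":0},{"grip":1,"slide":[0,0,0],"yaw":0},{"grip":1,"slide":[0,0,0],"yaw":0},{"grip":1,"slide":[0,0,0],"yaw":0},{"grip":1,"slide":[0,0,0],"yaw":0}]' 90
python3 -m jog '[{"grip":1,"slide":[0,0,-1],"yaw":0},{"grip":1,"slide":[0,0,-1],"yaw":0},{"grip":1,"slide":[0,0,-1.5],"yaw":0},{"grip":1,"slide":[0,0,-3],"yaw":0},{"grip":1,"slide":[0,0,-1.5],"yaw":0},{"grip":1,"slide":[0,0,0],"yaw":0}]' 
python3 - <<'E'
from h import *
to((.401,-.311,.19))
im,cal=look("top");m=manip.masks_of("bin_in","top")
hsv=cv2.cvtColor(im,cv2.COLOR_BGR2HSV);k=cv2.inRange(hsv,(105,120,25),(125,255,255));k[:,:220]=0;k[:,310:]=0
for v in (170,175): x=np.nonzero(k[v])[0]; print(v,x.min(),x.max())
E
```

```text
clock: 21.05
position: [0.5793, -0.18, 0.1958]
ee_rot: [0.484, 0.875, -0.0, 0.001]
ft_force: [-6.0, -1.3, 11.4]
grip_width: 0.283
grasp_force: 87.7
clock: 21.65
position: [0.5805, -0.1796, 0.2771]
ee_rot: [0.484, 0.875, 0.001, 0.003]
ft_force: [1.0, 0.2, -0.9]
grip_width: -0.001
grasp_force: 0.0
tcp [ 0.5805 -0.1796  0.2771] xdir deg 122.1285635361985 ydir 32.129387916315736 tilt [-0.0033  0.0043 -1.    ] slide cm [ -1.5539 -22.2242   8.6224] q7 1.0170536463885822 t 21.65
170 246 291
175 246 291
```

The grip slipped off. I look again.

```bash
python3 -m jog '[{"grip":-1,"slide":[0,0,-0.5],"yaw":0},{"grip":-1,"slide":[0,0,0],"yaw":0},{"grip":-1,"slide":[0,0,0],"yaw":0},{"grip":-1,"slide":[0,0,0],"yaw":0}]'
python3 - <<'E'
from h import *
im,cal=look("wrist","w9");to((.5802,-.1782,.1925))
b,_=look("scene");b=cv2.resize(b[160:235,180:280],(560,420),interpolation=cv2.INTER_CUBIC)
cv2.imwrite("pics/w9c.png",cv2.resize(np.hstack([im,b]),(800,300)))
for q in [.142]:print(proj((.5802,-.1782,q),cal))
E
```

```text
clock: 22.15
position: [0.5793, -0.1787, 0.2786]
ee_rot: [0.484, 0.875, -0.0, -0.0]
ft_force: [0.0, 0.8, -1.0]
grip_width: 0.68
grasp_force: 0.0
tcp [ 0.5793 -0.1788  0.2786] xdir deg 122.14136479367173 ydir 32.14137040723568 tilt [ 0.0003 -0.0003 -1.    ] slide cm [-0.0031  0.1111  8.6086] q7 1.0149144802946513 t 22.2
[278.0175 231.0587]
```

View pics/w9c.png

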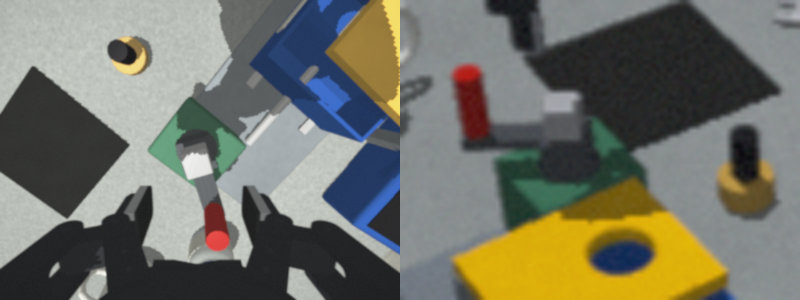

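The crank now sits rotated, with the knob at about (304,335) in the wrist picture and the block near (277,227). It still stands upright on the shaft. I measure height and angle numerically.

```bash
cat >> h.py <<'E'
def redtop(im,box=(150,420,100,400)):
    hsv=cv2.cvtColor(im,cv2.COLOR_BGR2HSV);k=cv2.inRange(hsv,(0,150,60),(6,255,255))|cv2.inRange(hsv,(172,150,60),(180,255,255));q=k*0;a=box;q[a[2]:a[3],a[0]:a[1]]=k[a[2]:a[3],a[0]:a[1]]
    n,l,s,c=cv2.connectedComponentsWithStats(q);i=1+np.argmax(s[1:,4]);return l==i
E
python3 - <<'E'
from h import *
im=cv2.imread("pics/w9.png");cal=manip.calibration("wrist")
m=redtop(im);ys,xs=np.nonzero(m);V=im[...,2];print("red",xs.min(),xs.max(),ys.min(),ys.max(),m.sum())
br=m&(V>np.percentile(V[m],60));c=np.argwhere(br)[:,::-1].astype(np.float32);e=cv2.minEnclosingCircle(c);print("bright top",e,c.mean(0))
for z in(.17,.176,.19):
  n=ray(e[0],z,cal);d=n[:2]-[.5802,-.1785];print(z,n,np.hypot(*d),np.degrees(np.arctan2(d[1],d[0])))
f=210/np.tan(np.radians(cal["vfov"]/2));T=np.array(cal["camera_from_world"])
g=im.min(2);k=np.zeros_like(g);k[190:260,240:320]=(g[190:260,240:320]>175)
n_,l,s,cc=cv2.connectedComponentsWithStats(k);i=1+np.argmax(s[1:,4]);print(s[i])
for t in(60,95,120,150,175):
  k=np.zeros_like(g);k[190:265,240:320]=(g[190:265,240:320]>t)&(im[190:265,240:320].max(2)-g[190:265,240:320]<25)
  n_,l,s,cc=cv2.connectedComponentsWithStats(k);i=1+np.argmax(s[1:,4]);r=cv2.minAreaRect(np.argwhere(l==i)[:,::-1].astype(np.float32));print(t,s[i],r,ray(r[0],.142,cal))
o=im[205:255:4,245:310:4].mean(2).astype(int);print(o)
E
```

```text
red 287 320 285 350 1716
bright top ((304.0079345703125, 336.0635070800781), 16.124736785888672) [304.1822 336.586 ]
0.17 [ 0.6264 -0.2208  0.17  ] 0.0626727281909664 -42.44567529835137
0.176 [ 0.6237 -0.2175  0.176 ] 0.058361192412017864 -41.87856801695055
0.19 [ 0.6171 -0.2097  0.19  ] 0.04832978421510789 -40.16238498361219
[ 255  214   42   38 1162]
60 [ 240  195   80   70 3678] ((279.5, 229.5), (69.0, 79.0), 90.0) [ 0.5805 -0.1768  0.142 ]
95 [ 240  200   80   65 3358] ((279.5, 232.0), (64.0, 79.0), 90.0) [ 0.5814 -0.1783  0.142 ]
120 [ 253  210   46   42 1407] ((274.85003662109375, 230.04998779296875), (38.57978057861328, 39.528465270996094), 71.56504821777344) [ 0.5781 -0.1788  0.142 ]
150 [ 254  213   44   39 1241] ((274.6972961425781, 229.99085998535156), (36.397403717041016, 38.50461959838867), 73.3007583618164) [ 0.578  -0.1788  0.142 ]
175 [ 255  214   42   38 1162] ((274.57342529296875, 230.07798767089844), (35.152225494384766, 37.45100784301758), 73.3007583618164) [ 0.5779 -0.1789  0.142 ]
[[122 115 116  82  79  96 104 106 105 106 105  85  60  60  59  73 125]
 [127 117 115 105 106 106 107 106 110 114 120 103  59  61  59  75 119]
 [127 118 109 106 107 115 169 129 136 125 124 124  65  60  61  71 106]
 [129 118 115 119 172 201 237 231 233 204 217 214  84  62  63  74 125]
 [131 124 118 137 236 238 235 235 233 232 231 227 119  60  79 116 127]
 [131 129 141 228 238 238 234 235 231 231 231 229 165  85  97 126 126]
 [130 129 131 233 238 237 234 234 232 230 231 229 204 110 110 109 127]
 [132 131 131 214 238 234 235 232 232 230 230 230 222 120 111 104 127]
 [129 132 132 165 237 234 235 232 231 231 229 230 227 145  72  79 127]
 [153 129 130 131 231 234 233 232 230 230 229 229 221 166  70  71 105]
 [190 173 129 128 210 234 231 232 229 220 192 142 114 106  70  72 112]
 [190 193 191 138 160 230 212 173 130 114 112 110 109 110  74  87 174]
 [190 205 195 193 154 130 129 114 112 114 110 112 111 111  94 172 178]]
```

The crank has only rotated within its socket play (±8.5°), and the bin has not moved. It had been wedged at the end of that play. I regrip in mid-play, with tool x at about 130°, using more force.

```bash
python3 -m jog '[{"grip":-1,"slide":[0,0.05,3],"yaw":-0.138},{"grip":-1,"slide":[0,0,3.5],"yaw":0},{"grip":-1,"slide":[0,0,2.2],"yaw":0},{"grip":-0.2,"slide":[0,0,0],"yaw":0},{"grip":0.2,"slide":[0,0,0],"yaw":0},{"grip":1,"slide":[0,0,0],"yaw":0},{"grip":1,"slide":[0,0,0],"yaw":0},{"grip":1,"slide":[0,0,0],"yaw":0}]' 115
python3 -m jog '[{"grip":1,"slide":[0,0,0],"yaw":0},{"grip":1,"slide":[0,0,0],"yaw":0},{"grip":1,"slide":[0,0,-0.3],"yaw":0},{"grip":1,"slide":[0,0,-0.3],"yaw":0},{"grip":1,"slide":[0,0,0],"yaw":0}]' 
```

```text
clock: 23.05
position: [0.5801, -0.1796, 0.1939]
ee_rot: [0.422, 0.906, -0.0, 0.001]
ft_force: [-4.2, -2.1, 9.5]
grip_width: 0.285
grasp_force: 109.3
clock: 23.55
position: [0.5798, -0.179, 0.1972]
ee_rot: [0.422, 0.906, -0.001, 0.0]
ft_force: [5.8, -4.3, -13.8]
grip_width: 0.289
grasp_force: 111.5
```

```bash
python3 -m jog '[{"grip":1,"slide":[0,0,-0.4],"yaw":0},{"grip":1,"slide":[0,0,-0.4],"yaw":0},{"grip":1,"slide":[0,0,0],"yaw":0}]';python3 -m jog '[{"grip":1,"slide":[0,0,-0.5],"yaw":0},{"grip":1,"slide":[0,0,-0.5],"yaw":0},{"grip":1,"slide":[0,0,-0.5],"yaw":0},{"grip":1,"slide":[0,0,0],"yaw":0}]' 
```

```text
clock: 23.85
position: [0.5799, -0.179, 0.2061]
ee_rot: [0.422, 0.906, -0.0, 0.0]
ft_force: [2.5, -2.9, -6.5]
grip_width: 0.286
grasp_force: 111.6
clock: 24.25
position: [0.5801, -0.1784, 0.2218]
ee_rot: [0.422, 0.907, 0.0, 0.0]
ft_force: [0.6, 0.5, -4.1]
grip_width: 0.288
grasp_force: 111.2
```

```bash
python3 -m jog '[{"grip":1,"slide":[0,0,-2.5],"yaw":0},{"grip":1,"slide":[0,0,-2],"yaw":0},{"grip":1,"slide":[0,0,0],"yaw":0}]'; python3 -c "
from h import *
to((.395,-.292,.1125))"
```

```text
clock: 24.55
position: [0.5807, -0.179, 0.2684]
ee_rot: [0.422, 0.906, 0.001, 0.002]
ft_force: [0.0, -0.3, -4.1]
grip_width: 0.289
grasp_force: 111.3
tcp [ 0.5807 -0.179   0.2684] xdir deg 130.0477033175918 ydir 40.04819170281124 tilt [-0.0028  0.003  -1.    ] slide cm [  3.3414 -21.5354  15.5128] q7 1.1484612662932463 t 24.55
```

```bash
python3 -m jog '[{"grip":1,"slide":[0.6,-4,0],"yaw":0},{"grip":1,"slide":[0.7,-4.5,0],"yaw":0},{"grip":1,"slide":[0.7,-4.5,0],"yaw":0},{"grip":1,"slide":[0.7,-4.5,1],"yaw":0},{"grip":1,"slide":[0.64,-4.04,3],"yaw":0},{"grip":1,"slide":[0,0,4.5],"yaw":0},{"grip":1,"slide":[0,0,4.5],"yaw":0},{"grip":1,"slide":[0,0,1.5],"yaw":0}]'; python3 -m jog '[{"grip":1,"slide":[0,0,0.5],"yaw":0},{"grip":1,"slide":[0,0,0.3],"yaw":0},{"grip":1,"slide":[0,0,0],"yaw":0}]'
```

```text
clock: 25.35
position: [0.3913, -0.2898, 0.1168]
ee_rot: [0.423, 0.906, -0.0, -0.003]
ft_force: [0.2, 1.0, -4.3]
grip_width: 0.288
grasp_force: 111.1
clock: 25.65
position: [0.3921, -0.2912, 0.1141]
ee_rot: [0.423, 0.906, 0.001, -0.002]
ft_force: [-13.6, 6.7, 20.5]
grip_width: 0.29
grasp_force: 113.2
```

```bash
python3 -m jog '[{"grip":1,"slide":[0,0,-0.15],"yaw":0},{"grip":0.2,"slide":[0,0,0],"yaw":0},{"grip":-1,"slide":[0,0,0],"yaw":0},{"grip":-1,"slide":[0,0,0],"yaw":0},{"grip":-1,"slide":[0,0,-2],"yaw":0},{"grip":-1,"slide":[0,0,-4.5],"yaw":0},{"grip":-1,"slide":[0,0,-5],"yaw":0},{"grip":-1,"slide":[0,0,-5],"yaw":0}]'; python3 - <<'E'
from h import *
to((.45,-.05,.30))
im,cal=look("top","t10")
hsv=cv2.cvtColor(im,cv2.COLOR_BGR2HSV);k=cv2.inRange(hsv,(8,90,60),(25,255,255)); q=k*0;q[195:290,195:345]=k[195:290,195:345]
n,l,s,c=cv2.connectedComponentsWithStats(q)
for i in range(1,n):
    if s[i,4]>15: print("brass",s[i],c[i],ray(c[i],.022,cal))
m=redtop(im,(345,400,215,265));print("knob px",np.argwhere(m).mean(0),m.sum())
E
```

```text
clock: 26.45
position: [0.3935, -0.2915, 0.2815]
ee_rot: [0.423, 0.906, -0.0, -0.0]
ft_force: [1.7, 0.7, 0.2]
grip_width: 1.0
grasp_force: 0.0
tcp [ 0.3935 -0.2915  0.2815] xdir deg 130.00196362721152 ydir 40.00196509697431 tilt [ 0.     -0.0005 -1.    ] slide cm [14.8646 19.8525 -1.8553] q7 1.2799738656937278 t 26.45
brass [256 214  12  13  77] [261.3896 220.8831] [0.4648 0.0389 0.022 ]
brass [207 218  12  13  72] [213.4861 224.8194] [0.4565 0.1898 0.022 ]
brass [228 218  15  14 120] [235.5917 224.6   ] [0.4553 0.1203 0.022 ]
brass [309 219  14  14 109] [314.9541 226.0183] [ 0.4442 -0.1291  0.022 ]
brass [267 259  33  15 258] [283.3876 266.0271] [ 0.322  -0.0263  0.022 ]
brass [195 273  25  17 125] [209.456 278.744] [0.2889 0.2047 0.022 ]
knob px [222.1667 382.    ] 6
```

```bash
python3 -m jog '[{"grip":-1,"slide":[0,0,-0.6],"yaw":-0.14},{"grip":-1,"slide":[0,0,-0.6],"yaw":-0.14},{"grip":-1,"slide":[0,0,-0.6],"yaw":-0.14},{"grip":-1,"slide":[0,0,-0.6],"yaw":-0.14},{"grip":-1,"slide":[0,0,-0.6],"yaw":-0.138},{"grip":-1,"slide":[4,2.2,0],"yaw":0},{"grip":-1,"slide":[4.4,2.2,0],"yaw":0},{"grip":-1,"slide":[4.4,2.2,0],"yaw":0}]';python3 -m jog '[{"grip":-1,"slide":[4.8,0,0],"yaw":0},{"grip":-1,"slide":[4.8,0,0],"yaw":0},{"grip":-1,"slide":[4.8,0,0],"yaw":0},{"grip":-1,"slide":[4.8,0,0],"yaw":0},{"grip":-1,"slide":[0,0,0],"yaw":0},{"grip":-1,"slide":[0,0,0],"yaw":0}]'
cat >> h.py <<'E'
def plugs(show=True):
    im,cal=look("wrist"); hsv=cv2.cvtColor(im,cv2.COLOR_BGR2HSV)
    k=cv2.inRange(hsv,(8,80,50),(28,255,255)); P,r,o=tool(); T=np.array(cal["camera_from_world"]); f=210/np.tan(np.radians(cal["vfov"]/2))
    n,l,s,c=cv2.connectedComponentsWithStats(k); out=[]
    for i in range(1,n):
        if s[i,4]<150: continue
        pts=np.argwhere(l==i)[:,::-1].astype(np.float32)
        e=cv2.minEnclosingCircle(pts); w=ray(e[0],.018,cal); d=(T@np.r_[w,1])[2]
        # rim circle of head top at z=.024: fit by model of head silhouette
        from scipy.optimize import minimize
        H=cv2.convexHull(pts)[:,0]
        A=np.linspace(0,2*np.pi,60)
        def sil(p): return cv2.convexHull(np.array([proj((p[0]+p[2]*np.cos(a),p[1]+p[2]*np.sin(a),z),cal) for z in(.004,.024) for a in A],np.float32))
        def cost(p):
            C=sil(p); return sum(cv2.pointPolygonTest(C,(float(x),float(y)),True)**2 for x,y in H)
        q=minimize(cost,[w[0],w[1],.021],method="Nelder-Mead",options=dict(xatol=1e-4,fatol=1e-2,initial_simplex=[[w[0],w[1],.021],[w[0]+.004,w[1],.021],[w[0],w[1]+.004,.021],[w[0],w[1],.024]]))
        if .015<q.x[2]<.03: out.append(q.x)
        if show: print("px",np.round(e[0]),"box",s[i],"xy",q.x[:2],"dia mm",2000*q.x[2],"cost",round(q.fun/len(H),2),"slide cm",(r.inv().apply([q.x[0]-P[0],q.x[1]-P[1],0])*100))
    return im,cal,out
E
python3 - <<'E'
from h import *
im,cal,o=plugs();cv2.imwrite("pics/w11.png",im);to((.46,.03,.3))
E
```

```text
clock: 27.3
position: [0.2891, -0.2112, 0.3102]
ee_rot: [0.087, 0.996, 0.001, -0.001]
ft_force: [1.1, 1.5, -0.3]
grip_width: 1.0
grasp_force: 0.0
clock: 27.9
position: [0.2185, -0.2044, 0.3186]
ee_rot: [0.087, 0.996, 0.003, 0.008]
ft_force: [0.2, 1.3, 0.8]
grip_width: 1.0
grasp_force: 0.0
px [432. 237.] box [ 388  226   89   26 1755] xy [ 0.3247 -0.0297] dia mm 77.96455839457973 cost 93.58 slide cm [-7.4513 18.9522  0.2765]
px [543. 316.] box [524 297  36  38 889] xy [0.4549 0.1167] dia mm 41.52323433142054 cost 3.79 slide cm [-17.7981  35.5919   0.5775]
px [484. 325.] box [467 315  34  20 461] xy [0.4577 0.0364] dia mm 27.52709922334629 cost 3.43 slide cm [-19.4335  27.7313   0.5353]
px [355. 337.] box [338 319  36  37 788] xy [ 0.4438 -0.1335] dia mm 43.452207876000415 cost 0.2 slide cm [-20.9499  10.7461   0.4131]
tcp [ 0.219  -0.2038  0.3185] xdir deg 170.21564418919652 ydir 80.22316107015983 tilt [-0.0153  0.0086 -0.9998] slide cm [-19.7432  27.1202   2.3845] q7 1.8573062076851024 t 27.95
```

I had the yaw sign wrong. I correct it by moving outwards and turning by +1.40.

```bash
python3 -m jog '[{"grip":-1,"slide":[-4,2,0],"yaw":0.1},{"grip":-1,"slide":[-4.3,1.5,0],"yaw":0.14},{"grip":-1,"slide":[-4.5,1,0],"yaw":0.14},{"grip":-1,"slide":[-4.5,0,0],"yaw":0.14},{"grip":-1,"slide":[0,3,0],"yaw":0.14},{"grip":-1,"slide":[0,3,0],"yaw":0.14},{"grip":-1,"slide":[0,3,0],"yaw":0.14},{"grip":-1,"slide":[0,0,0],"yaw":0.14}]';python3 -m jog '[{"grip":-1,"slide":[0,0,0],"yaw":0.14},{"grip":-1,"slide":[0,0,0],"yaw":0.14},{"grip":-1,"slide":[0,0,0],"yaw":0.04},{"grip":-1,"slide":[0,0,0],"yaw":0}]'
python3 - <<'E'
from h import *
to((.455,.03,.3))
E
```

```text
clock: 28.75
position: [0.4601, -0.1545, 0.322]
ee_rot: [0.584, 0.812, 0.007, 0.005]
ft_force: [1.0, 0.5, -0.0]
grip_width: 1.0
grasp_force: 0.0
clock: 29.15
position: [0.4575, -0.1578, 0.3224]
ee_rot: [0.706, 0.708, 0.007, 0.004]
ft_force: [0.1, -0.2, 0.4]
grip_width: 0.997
grasp_force: 0.0
tcp [ 0.4575 -0.1578  0.3224] xdir deg 90.22422965694778 ydir 0.219521028549095 tilt [ 0.0052  0.0157 -0.9999] slide cm [18.7679 -0.2137  2.3327] q7 0.24884696395746214 t 29.15
```

```bash
python3 - <<'E'
from h import *
plugs()
E
python3 -m jog '[{"grip":-1,"slide":[4,0,0],"yaw":0},{"grip":-1,"slide":[4.8,0,0],"yaw":0},{"grip":-1,"slide":[4.8,0,0],"yaw":0},{"grip":-1,"slide":[4.8,0,0],"yaw":0},{"grip":-1,"slide":[1,0,2],"yaw":0},{"grip":-1,"slide":[0,0,0],"yaw":0},{"grip":-1,"slide":[0,0,0],"yaw":0}]'
python3 - <<'E'
from h import *
im,cal,o=plugs();cv2.imwrite("pics/w12.png",im)
E
```

```text
px [281.   3.] box [263   0  37  21 571] xy [0.4662 0.0362] dia mm 37.37820064030171 cost 0.03 slide cm [19.4173  0.982   0.1184]
px [536.  34.] box [ 504    0   56   69 3202] xy [0.7381 0.0049] dia mm 66.62649976114673 cost 19.01 slide cm [16.1482 28.1496  0.5339]
px [142.  62.] box [ 125   11   39  104 2628] xy [ 0.3387 -0.0347] dia mm 89.3741865040214 cost 127.73 slide cm [ 12.395  -11.8046  -0.1225]
px [261. 166.] box [241 145  40  42 922] xy [ 0.4447 -0.1335] dia mm 45.231278330673646 cost 0.05 slide cm [ 2.4598 -1.2514 -0.0069]
clock: 29.9
position: [0.4567, 0.0339, 0.3039]
ee_rot: [0.707, 0.708, 0.007, 0.004]
ft_force: [0.9, -0.3, -0.4]
grip_width: 0.996
grasp_force: 0.0
px [61. 10.] box [   0    0  123   56 3912] xy [0.2549 0.2248] dia mm 109.76638154919615 cost 2.88 slide cm [ 19.1516 -20.2008  -0.2307]
px [273.  33.] box [254  14  41  43 841] xy [0.4583 0.1904] dia mm 38.388302328402695 cost 0.08 slide cm [15.7175  0.134   0.0868]
px [271. 108.] box [ 250   86   44   46 1104] xy [0.4558 0.1188] dia mm 44.523640724898314 cost 0.05 slide cm [ 8.5557 -0.1177  0.0441]
px [281. 186.] box [264 168  36  35 593] xy [0.4666 0.0372] dia mm 38.47505070245752 cost 0.08 slide cm [0.3956 0.9631 0.018 ]
px [529. 268.] box [ 475  186   85  162 8519] xy [ 0.7984 -0.0671] dia mm 211.70040587116966 cost 70.77 slide cm [-10.0372  34.1433   0.51  ]
px [154. 242.] box [ 138  199   36   84 1764] xy [ 0.2425 -0.0044] dia mm 178.39679317545327 cost 66.86 slide cm [ -3.7664 -21.4383  -0.3744]
px [263. 321.] box [245 301  36  38 876] xy [ 0.4448 -0.1333] dia mm 44.123385556042244 cost 0.11 slide cm [-16.6597  -1.2097  -0.1096]
```

View pics/w12.png

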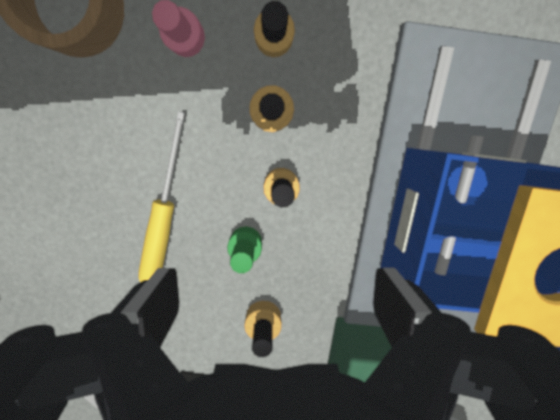

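The wrist picture shows four brass plugs at (275,30), (271,107), (282,187) and (263,325). The pink and green look-alikes are at (180,28) and (244,248). Plugs A (0.467,0.037) and B (0.458,0.190) measure about 38 mm and the other two about 45 mm, so A and B are the ones that fit. I pick A.

```bash
python3 -m jog '[{"grip":-1,"slide":[0.3,0.7,3],"yaw":0},{"grip":-1,"slide":[0,0,4.5],"yaw":0},{"grip":-1,"slide":[0,0,4.5],"yaw":0},{"grip":-1,"slide":[0,0,0],"yaw":0}]';python3 - <<'E'
from h import *
plugs(); to((.4666,.0372,.106))
E
```

```text
clock: 30.35
position: [0.4633, 0.0361, 0.1799]
ee_rot: [0.708, 0.707, 0.004, 0.001]
ft_force: [0.0, -0.3, -0.5]
grip_width: 1.0
grasp_force: 0.0
px [8. 8.] box [  0   0  18  17 186] xy [0.2998 0.1737] dia mm 9.372412932934852 cost 8.18 slide cm [ 13.6964 -16.5228  -0.1335]
px [267.   1.] box [240   0  55  23 919] xy [0.4586 0.19  ] dia mm 38.02860183487414 cost 0.03 slide cm [15.3396 -0.6526  0.0701]
px [263. 101.] box [ 229   65   69   73 2469] xy [0.4561 0.1188] dia mm 45.074079533216064 cost 0.03 slide cm [ 8.2257 -0.889   0.031 ]
px [279. 218.] box [ 253  190   54   50 1337] xy [0.4668 0.0373] dia mm 38.83770972051756 cost 0.08 slide cm [0.0689 0.1924 0.0027]
px [ 96. 286.] box [  75  236   48   98 2918] xy [ 0.3336 -0.0152] dia mm 65.90044285114013 cost 114.54 slide cm [ -5.1969 -13.1203  -0.1879]
tcp [0.4649 0.0366 0.1832] xdir deg 89.92640581007691 ydir -0.07718325326916492 tilt [ 0.0051  0.0123 -0.9999] slide cm [0.024  0.0777 7.7214] q7 -0.19049089668459515 t 30.4
```

```bash
python3 -m jog '[{"grip":-1,"slide":[0.05,0.1,3.5],"yaw":0},{"grip":-1,"slide":[0,0,4],"yaw":0},{"grip":-0.2,"slide":[0,0,0],"yaw":0},{"grip":0.3,"slide":[0,0,0],"yaw":0},{"grip":1,"slide":[0,0,0],"yaw":0},{"grip":1,"slide":[0,0,0],"yaw":0},{"grip":1,"slide":[0,0,0],"yaw":0},{"grip":1,"slide":[0,0,0],"yaw":0}]' 60; python3 -c "
from h import *
to((.6583,.0044,.30))"
```

```text
clock: 31.2
position: [0.4689, 0.0389, 0.1111]
ee_rot: [0.707, 0.707, 0.009, 0.005]
ft_force: [-4.0, -0.2, 11.3]
grip_width: 0.264
grasp_force: 57.6
tcp [0.4689 0.0389 0.1111] xdir deg 90.01272674091254 ydir 0.006235824624239976 tilt [ 0.006   0.019  -0.9998] slide cm [ -3.3423  19.2992 -18.5507] q7 -0.2142926506037651 t 31.2
```

```bash
python3 -m jog '[{"grip":1,"slide":[0,0,-3],"yaw":0},{"grip":1,"slide":[0,0,-4.8],"yaw":0},{"grip":1,"slide":[0,0,-4.8],"yaw":0},{"grip":1,"slide":[0,0,-4.8],"yaw":0},{"grip":1,"slide":[-2.2,4,-2],"yaw":0},{"grip":1,"slide":[-3,4,0],"yaw":0},{"grip":1,"slide":[-3,4,0],"yaw":0},{"grip":1,"slide":[-2,4,0],"yaw":0}]'
python3 -m jog '[{"grip":1,"slide":[0,3,0],"yaw":0},{"grip":1,"slide":[0,0,0],"yaw":0},{"grip":1,"slide":[0,0,0],"yaw":0},{"grip":1,"slide":[0,0,0],"yaw":0}]'
cat >> h.py <<'E'
def bore(im,cal):
    hsv=cv2.cvtColor(im,cv2.COLOR_BGR2HSV);y=cv2.inRange(hsv,(15,120,50),(34,255,255))
    u,v=proj((.6583,.0044,.17),cal).astype(int);a=np.zeros_like(y);a[max(v-75,0):v+75,max(u-75,0):u+75]=255
    inv=cv2.bitwise_and(255-y,a);n,l,s,c=cv2.connectedComponentsWithStats(inv);i=l[v,u]
    pts=np.argwhere(l==i)[:,::-1].astype(np.float32);e=cv2.fitEllipse(cv2.convexHull(pts));w=ray(e[0],.17,cal)
    q=np.array([ray(x,.17,cal)[:2] for x in cv2.convexHull(pts)[:,0]]);cc,rr=cv2.minEnclosingCircle(q.astype(np.float32)*1000)
    print("pred",u,v,"box",s[i],"ell",e,"bore",w,"plane circle mm",cc,2*rr);return w
E
python3 - <<'E'
from h import *
im,cal=look("wrist","w13"); w=bore(im,cal);to((*w[:2],.3))
E
```

```text
clock: 32.0
position: [0.6258, -0.0672, 0.3061]
ee_rot: [0.708, 0.706, 0.008, 0.005]
ft_force: [0.7, 0.2, -1.6]
grip_width: 0.26
grasp_force: 59.6
clock: 32.4
position: [0.654, -0.0641, 0.3061]
ee_rot: [0.707, 0.707, 0.008, 0.004]
ft_force: [-0.2, -0.3, -2.9]
grip_width: 0.26
grasp_force: 59.7
pred 279 125 box [ 248   92   68   70 3804] ell ((281.4118957519531, 126.52793884277344), (68.08627319335938, 70.91072082519531), 6.9338698387146) bore [0.6593 0.0035 0.17  ] plane circle mm (659.3021850585938, 2.8555026054382324) 42.06109619140625
tcp [ 0.654  -0.0641  0.3063] xdir deg 90.03282026304636 ydir 0.027221405640004262 tilt [ 0.0058  0.0169 -0.9998] slide cm [6.7569 0.5263 0.6767] q7 0.017214227168041024 t 32.45
```

```bash
cat >> h.py <<'E'
def held(im,cal,h=.111,R0=.020):
    """fit held plug's head (underside h below TCP) -> offset from TCP in tool axes (mm)"""
    from scipy.optimize import minimize
    P,r,o=tool();hsv=cv2.cvtColor(im,cv2.COLOR_BGR2HSV);k=cv2.inRange(hsv,(8,80,40),(28,255,255));k[:170]=0;k[:,:170]=0;k[:,390:]=0
    n,l,s,c=cv2.connectedComponentsWithStats(k);i=1+np.argmax(s[1:,4]);print("head blob",s[i])
    pts=np.argwhere(l==i)[:,::-1].astype(np.float32);H=cv2.convexHull(pts)[:,0];A=np.linspace(0,2*np.pi,72)
    z0=P[2]-h
    sil=lambda p:cv2.convexHull(np.array([proj((p[0]+p[2]*np.cos(a),p[1]+p[2]*np.sin(a),z),cal) for z in(z0+.003,z0+.024) for a in A],np.float32))
    top=H[:,1]<H[:,1].min()+.6*(np.ptp(H[:,1]))
    cost=lambda p:sum(cv2.pointPolygonTest(sil(p),(float(x),float(y)),True)**2 for x,y in H[top])+((p[2]-R0)/.0005)**2
    a=P[:2];q=minimize(cost,[*a,R0],method="Nelder-Mead",options=dict(initial_simplex=[[*a,R0],[a[0]+.004,a[1],R0],[a[0],a[1]+.004,R0],[*a,R0+.002]],xatol=1e-5,fatol=1e-3))
    print("head xy",q.x,q.fun/top.sum(),"rms px; tool offset mm",r.inv().apply([q.x[0]-P[0],q.x[1]-P[1],0])*1000);return q.x
E
python3 - <<'E'
from h import *
im=cv2.imread("pics/w13.png");cal=manip.calibration("wrist");q=held(im,cal);P,r,_=tool()
print("move to bore cm",r.inv().apply([.6593-q[0],.0032-q[1],0])*100, "by tcp+lean", r.as_matrix()[:,2])
E
```

```text
head blob [  204   170   186   103 10740]
head xy [ 0.6652 -0.0288  0.0425] 408.201050486492 rms px; tool offset mm [35.259  11.2523  0.3941]
move to bore cm [ 3.2034 -0.5922  0.0086] by tcp+lean [ 0.0169  0.0058 -0.9998]
```

```bash
python3 - <<'E'
from h import *
im=cv2.imread("pics/w13.png");cal=manip.calibration("wrist")
hsv=cv2.cvtColor(im,cv2.COLOR_BGR2HSV)
for v in range(190,300,6): print(v,[tuple(int(t) for t in hsv[v,u]) for u in range(235,330,12)])
P,_,_=tool();print(proj((P[0]+.001,P[1],P[2]-.111+.024),cal),proj((P[0]+.001,P[1]+.02,P[2]-.111),cal))
E
```

```text
190 [(21, 157, 172), (21, 159, 170), (21, 156, 168), (21, 159, 167), (21, 155, 168), (21, 156, 168), (21, 158, 165), (21, 157, 167)]
196 [(21, 158, 170), (20, 158, 168), (21, 157, 167), (21, 156, 167), (21, 158, 166), (21, 157, 169), (21, 157, 167), (21, 158, 163)]
202 [(21, 157, 184), (21, 156, 167), (21, 158, 166), (21, 157, 166), (20, 157, 167), (21, 157, 166), (21, 157, 167), (21, 157, 162)]
208 [(29, 119, 247), (21, 157, 166), (21, 159, 164), (21, 158, 165), (21, 156, 165), (21, 156, 165), (21, 157, 167), (24, 151, 240)]
214 [(99, 10, 183), (53, 6, 175), (20, 61, 167), (20, 136, 167), (21, 157, 164), (21, 155, 166), (20, 159, 172), (28, 130, 247)]
220 [(101, 15, 185), (95, 15, 183), (23, 30, 146), (19, 117, 118), (20, 111, 117), (90, 10, 182), (22, 56, 201), (27, 114, 246)]
226 [(98, 15, 184), (97, 13, 181), (19, 118, 117), (20, 120, 119), (20, 119, 118), (19, 89, 121), (98, 15, 185), (98, 15, 187)]
232 [(96, 14, 182), (20, 117, 116), (20, 121, 131), (20, 123, 137), (20, 123, 137), (19, 120, 121), (100, 17, 184), (95, 15, 186)]
238 [(101, 16, 176), (19, 121, 120), (20, 124, 134)
[... 616 characters left out ...]
1), (113, 32, 32), (60, 18, 29), (0, 9, 28), (90, 6, 91), (90, 4, 72)]
274 [(75, 5, 106), (0, 0, 35), (110, 26, 29), (135, 16, 32), (105, 16, 31), (150, 26, 29), (90, 9, 59), (60, 3, 101)]
280 [(90, 2, 105), (105, 16, 32), (75, 31, 33), (120, 17, 30), (105, 32, 32), (135, 19, 27), (90, 13, 38), (90, 5, 106)]
286 [(80, 7, 107), (60, 8, 33), (120, 17, 30), (120, 8, 32), (130, 23, 33), (0, 8, 33), (30, 7, 36), (75, 5, 108)]
292 [(80, 6, 118), (90, 15, 35), (150, 15, 33), (0, 0, 31), (140, 22, 35), (120, 8, 34), (0, 0, 36), (75, 5, 105)]
298 [(105, 11, 48), (100, 22, 35), (30, 8, 34), (130, 22, 35), (110, 23, 33), (165, 16, 32), (90, 6, 40), (110, 20, 39)]
[275.2638 261.3798] [274.7229 212.4359]
```

View pics/w13.png

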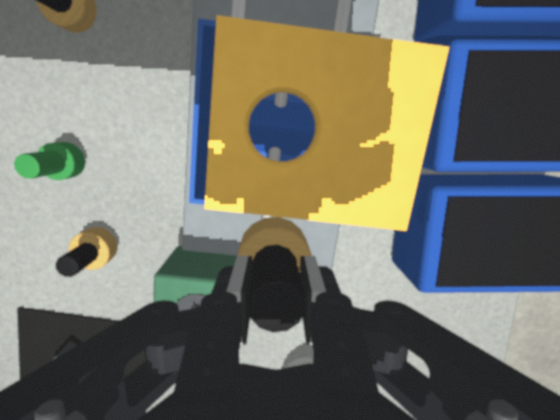

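The picture shows the bore at (281,126) open onto the blue bin, and the held plug with its head arc at (273,218–260). I refine the filter to fit the head.

```bash
sed -i 's/k=cv2.inRange(hsv,(8,80,40),(28,255,255));k\[:170\]/k=cv2.inRange(hsv,(15,85,85),(24,140,150));k[:205]/' h.py; python3 - <<'E'
from h import *
im=cv2.imread("pics/w13.png");cal=manip.calibration("wrist");P,r,_=tool()
for h in(.108,.111):
  q=held(im,cal,h)
  print("move to bore cm",r.inv().apply([.6593-q[0],.0032-q[1],0])*100)
E
```

```text
head blob [ 238  216   72   52 1826]
head xy [ 0.6541 -0.0644  0.0191] 0.911177070148266 rms px; tool offset mm [-0.264   0.1067  0.0003]
move to bore cm [6.7557 0.5223 0.048 ]
head blob [ 238  216   72   52 1826]
head xy [ 0.6541 -0.0654  0.0193] 0.7505604591314635 rms px; tool offset mm [-1.2611  0.1299 -0.0051]
move to bore cm [6.8554 0.52   0.0485]
```

```bash
python3 -m jog '[{"grip":1,"slide":[3.4,0.24,0],"yaw":0},{"grip":1,"slide":[3.38,0.24,0],"yaw":0},{"grip":1,"slide":[0,0,1.2],"yaw":0},{"grip":1,"slide":[0,0,0.8],"yaw":0},{"grip":1,"slide":[0,0,0],"yaw":0}]'
python3 -m jog '[{"grip":1,"slide":[0,0,0.6],"yaw":0},{"grip":1,"slide":[0,0,0.4],"yaw":0},{"grip":1,"slide":[0,0,0.2],"yaw":0},{"grip":1,"slide":[0,0,0],"yaw":0}]'
```

```text
clock: 32.95
position: [0.6589, 0.0025, 0.285]
ee_rot: [0.707, 0.707, 0.007, 0.003]
ft_force: [0.8, -0.7, -2.3]
grip_width: 0.258
grasp_force: 59.6
clock: 33.35
position: [0.6599, 0.0032, 0.2736]
ee_rot: [0.707, 0.707, 0.008, 0.004]
ft_force: [-0.5, -0.1, -3.1]
grip_width: 0.261
grasp_force: 59.7
```

```bash
python3 -m jog '[{"grip":1,"slide":[0,0,0.6],"yaw":0},{"grip":1,"slide":[0,0,0.6],"yaw":0},{"grip":1,"slide":[0,0,0],"yaw":0}]'; python3 -m jog '[{"grip":-0.1,"slide":[0,0,0],"yaw":0},{"grip":-0.1,"slide":[0,0,0],"yaw":0},{"grip":-0.1,"slide":[0,0,0],"yaw":0},{"grip":-0.1,"slide":[0,0,0],"yaw":0},{"grip":-1,"slide":[0,0,-3],"yaw":0},{"grip":-1,"slide":[0,0,-3],"yaw":0}]'
python3 -c "
from h import *
to((.4583,.17,.25))"
```

```text
clock: 33.65
position: [0.6598, 0.0037, 0.2606]
ee_rot: [0.707, 0.707, 0.007, 0.003]
ft_force: [0.1, 1.0, -2.3]
grip_width: 0.259
grasp_force: 59.6
clock: 34.25
position: [0.6589, 0.0034, 0.3222]
ee_rot: [0.707, 0.707, 0.007, 0.003]
ft_force: [0.5, 0.7, 0.3]
grip_width: 0.867
grasp_force: 0.0
tcp [0.6589 0.0034 0.3222] xdir deg 90.01483672041836 ydir 0.009963548863982942 tilt [ 0.0058  0.0147 -0.9999] slide cm [ 16.6264 -20.1576   7.0197] q7 -0.09327686729280786 t 34.25
```

```bash
python3 -m jog '[{"grip":-0.4,"slide":[3.2,-3.5,0],"yaw":0},{"grip":-0.4,"slide":[3.2,-3.5,0],"yaw":0},{"grip":-0.4,"slide":[3.2,-3.5,1],"yaw":0},{"grip":-0.4,"slide":[3.2,-3.5,2],"yaw":0},{"grip":-0.4,"slide":[3,-3.3,2.5],"yaw":0},{"grip":-0.4,"slide":[2.4,-2.8,3],"yaw":0},{"grip":-0.4,"slide":[0,0,4],"yaw":0},{"grip":-0.4,"slide":[0,0,0],"yaw":0}]'; python3 -m jog '[{"grip":-0.4,"slide":[0,0,0],"yaw":0}]' >/dev/null; python3 - <<'E'
from h import *
im,cal,o=plugs();to((.4593,.190,.109))
E
```

```text
clock: 35.05
position: [0.4594, 0.1841, 0.1923]
ee_rot: [0.706, 0.708, 0.005, 0.003]
ft_force: [-1.0, -0.1, 0.4]
grip_width: 0.699
grasp_force: 0.0
px [534.  36.] box [ 510    0   50   78 3461] xy [0.6544 0.3129] dia mm 49.17489466654233 cost 42.54 slide cm [12.8954 19.0964  0.4313]
px [ 11. 172.] box [   0  103   81  140 6584] xy [0.2573 0.2186] dia mm 102.14731644636491 cost 3.08 slide cm [  3.4201 -20.5941  -0.3534]
px [267. 206.] box [ 242  180   51   46 1152] xy [0.4585 0.1909] dia mm 38.780452409191824 cost 0.1 slide cm [ 0.6669 -0.4807 -0.0045]
px [265. 288.] box [ 238  259   55   54 1751] xy [0.456  0.1191] dia mm 44.61341690251432 cost 0.1 slide cm [-6.5063 -0.7137 -0.0549]
px [130. 399.] box [ 115  378   34   42 1002] xy [0.3297 0.0034] dia mm 29.779146889380563 cost 3.7 slide cm [-18.0936 -13.3285  -0.3596]
tcp [0.4633 0.1842 0.1977] xdir deg 89.93606165692584 ydir -0.070668981834538 tilt [ 0.0064  0.0182 -0.9998] slide cm [ 0.5233 -0.559   8.8682] q7 -0.5087809969065401 t 35.2
```

```bash
python3 -m jog '[{"grip":-0.4,"slide":[0.6,-0.35,3],"yaw":0},{"grip":-0.4,"slide":[0,0,3.5],"yaw":0},{"grip":-0.4,"slide":[0,0,2.3],"yaw":0},{"grip":0.2,"slide":[0,0,0],"yaw":0},{"grip":1,"slide":[0,0,0],"yaw":0},{"grip":1,"slide":[0,0,0],"yaw":0},{"grip":1,"slide":[0,0,0],"yaw":0},{"grip":1,"slide":[0,0,0],"yaw":0}]' 60; python3 -m jog '[{"grip":1,"slide":[0,0,-3],"yaw":0},{"grip":1,"slide":[0,0,-4.8],"yaw":0},{"grip":1,"slide":[0,0,-4.8],"yaw":0},{"grip":1,"slide":[0,0,-4.8],"yaw":0},{"grip":1,"slide":[0,0,-2.5],"yaw":0},{"grip":1,"slide":[0,0,0],"yaw":0}]'; python3 -c "
from h import *
to((.6540,-.0641,.306))"
```

```text
clock: 36.0
position: [0.4613, 0.1913, 0.1104]
ee_rot: [0.707, 0.707, 0.009, 0.005]
ft_force: [-1.6, -1.5, 5.7]
grip_width: 0.263
grasp_force: 58.5
clock: 36.6
position: [0.458, 0.1905, 0.3129]
ee_rot: [0.707, 0.707, 0.012, 0.006]
ft_force: [0.4, 0.1, -1.6]
grip_width: 0.261
grasp_force: 59.6
tcp [0.458  0.1905 0.3129] xdir deg 90.00235789544669 ydir -0.011388520973327945 tilt [ 0.0094  0.0254 -0.9996] slide cm [-25.4704  19.5765   0.9526] q7 -0.49751805582956066 t 36.6
```

```bash
python3 -m jog '[{"grip":1,"slide":[-3.6,2.8,0],"yaw":0},{"grip":1,"slide":[-3.7,2.8,0],"yaw":0},{"grip":1,"slide":[-3.7,2.8,0],"yaw":0},{"grip":1,"slide":[-3.7,2.8,0],"yaw":0},{"grip":1,"slide":[-3.7,2.8,0.3],"yaw":0},{"grip":1,"slide":[-3.7,2.8,0.3],"yaw":0},{"grip":1,"slide":[-3.4,2.8,0.3],"yaw":0},{"grip":1,"slide":[0,0,0],"yaw":0}]'; python3 -m jog '[{"grip":1,"slide":[0,0,0],"yaw":0},{"grip":1,"slide":[0,0,0],"yaw":0},{"grip":1,"slide":[0,0,0],"yaw":0}]'; python3 - <<'E'
from h import *
im,cal=look("wrist","w14"); w=bore(im,cal);P,r,_=tool()
q=held(im,cal,.1095);print("move to bore cm",r.inv().apply([.6593-q[0],.0032-q[1],0])*100,r.inv().apply([w[0]-q[0],w[1]-q[1],0])*100);to((.6592,.0032,.3))
E
```

```text
clock: 37.4
position: [0.6541, -0.072, 0.2978]
ee_rot: [0.71, 0.704, 0.006, 0.004]
ft_force: [-1.4, -1.0, -2.0]
grip_width: 0.259
grasp_force: 59.6
clock: 37.7
position: [0.6525, -0.0636, 0.3002]
ee_rot: [0.706, 0.708, 0.008, 0.004]
ft_force: [-0.0, 0.1, -0.9]
grip_width: 0.261
grasp_force: 59.6Traceback (most recent call last):
  File "<stdin>", line 2, in <module>
  File "h.py", line 48, in bore
    pts=np.argwhere(l==i)[:,::-1].astype(np.float32);e=cv2.fitEllipse(cv2.convexHull(pts));w=ray(e[0],.17,cal)
                                                       ~~~~~~~~~~~~~~^^^^^^^^^^^^^^^^^^^^^
cv2.error: OpenCV(4.12.0) /io/opencv/modules/imgproc/src/shapedescr.cpp:361: error: (-201:Incorrect size of input array) There should be at least 5 points to fit the ellipse in function 'fitEllipseNoDirect'
```

```bash
python3 - <<'E'
from h import *
im=cv2.imread("pics/w14.png");cal=manip.calibration("wrist");hsv=cv2.cvtColor(im,cv2.COLOR_BGR2HSV)
u,v=proj((.6593,.0035,.17),cal).astype(int);print(u,v)
def ch(p):
  h,s,b=map(int,p)
  return 'k' if b<45 else ('Y' if 15<=h<=34 and s>145 else ('o' if 8<=h<=28 and s>80 else ('B' if 100<h<130 and s>100 else '.')))
for y in range(v-50,v+50,4): print(''.join(ch(hsv[y,x]) for x in range(u-60,u+60,3)))
P,r,_=tool()
q=held(im,cal,.1095);print("move to bore cm",r.inv().apply([.6593-q[0],.0032-q[1],0])*100);to((.6592,.0032,.3))
E
```

```text
284 127
YYYYYYYYYYYYYYYYYYYYYYYYYYYYYYYYYYYYYYYY
YYYYYYYYYYYYYYYYYYYYYYYYYYYYYYYYYYYYYYYY
YYYYYYYYYYYYYYYYYYYYYYYYYYYYYYYYYYYYYYYY
YYYYYYYYYYYYYYYYYYYYYYYYYYYYYYYYYYYYYYYY
YYYYYYYYYYYYYYYYoo......oYYYYYYYYYYYYYYY
YYYYYYYYYYYYYYo.BB....BBBB.oYYYYYYYYYYYY
YYYYYYYYYYYYo.BBBB....BBBBBBoYYYYYYYYYYY
YYYYYYYYYYYoBBBBBB....BBBBBBB.YYYYYYYYYY
YYYYYYYYYYoBBBBBBBBBBBBBBBBBBBoYYYYYYYYY
YYYYYYYYYY.BBBBBBBBBBBBBBBBBBBBoYYYYYYYY
YYYYYYYYYoBBBBBBBBBBBBBBBBBBBBB.YYYYYYYY
YYYYYYYYY.BBBBBB....BBBBBBBBBBB.YYYYYYYY
YYYYYYYYY.BBB.oooooooo..BBBBBBBBYYYYYYYY
YYYYYYYYY.BB.ooooooooooooBBBBBBBYYYYYYYY
YYYYYYYYY.B.ooooooooooooooBBBBB.YYYYYYYY
YYYYYYYYYoB.ooooooooooooooBBBBB.YYYYYYYY
YYYYYYYYYoB.ooooooooooooooBBBBBoYYYYYYYY
YYYYYYYYYYo.ooooooooooooo.BBBBoYYYYYYYYY
YYYYYYYYYYYoooooooooooooo.BBB.YYYYYYYYYY
YYYYYYYYYYYYoookkkkkkoooo.BB.YYYYYYYYYYY
YYYYYYYYYYYYYYokkkkkkkooo..oYYYYYYYYYYYY
YYYYYYYYYYYYYYYYYoo..oooooYYYYYYYYYYYYYY
YYYYYYYYYYYYYYYYYYYYYYYYYYYYYYYYYYYYYYYY
YYYYYYYYYYYYYYYYYYYYYYYYYYYYYYYYYYYYYYYY
YYYYYYYYYYYYYYYYYYYYYYYYYYYYYYYYYYYYYYYY
head blob [ 239  216   72   46 1869]
head xy [ 0.6536 -0.0636  0.0192] 0.5956807125483107 rms px; tool offset mm [0.1701 1.0528 0.0191]
move to bore cm [6.6813 0.5818 0.0517]
tcp [ 0.6526 -0.0638  0.3002] xdir deg 90.11325700898811 ydir 0.107109099861009 tilt [ 0.0062  0.0172 -0.9998] slide cm [6.6982 0.6767 0.0758] q7 0.026163750398743923 t 37.75
```

```bash
python3 -m jog '[{"grip":1,"slide":[3.35,0.27,0],"yaw":0},{"grip":1,"slide":[3.35,0.27,0],"yaw":0},{"grip":1,"slide":[0,0,0.8],"yaw":0},{"grip":1,"slide":[0,0,0.6],"yaw":0},{"grip":1,"slide":[0,0,0],"yaw":0}]'
python3 -m jog '[{"grip":1,"slide":[0,0,0.6],"yaw":0},{"grip":1,"slide":[0,0,0.4],"yaw":0},{"grip":1,"slide":[0,0,0.2],"yaw":0},{"grip":1,"slide":[0,0,0],"yaw":0}]'
```

```text
clock: 38.25
position: [0.6579, 0.0014, 0.2852]
ee_rot: [0.707, 0.707, 0.007, 0.003]
ft_force: [0.6, -0.2, -2.9]
grip_width: 0.263
grasp_force: 59.6
clock: 38.65
position: [0.6586, 0.0019, 0.2737]
ee_rot: [0.707, 0.707, 0.008, 0.004]
ft_force: [0.3, 0.1, -2.3]
grip_width: 0.264
grasp_force: 59.8
```

```bash
python3 -m jog '[{"grip":1,"slide":[0.05,0.05,0.6],"yaw":0},{"grip":1,"slide":[0,0,0.6],"yaw":0},{"grip":1,"slide":[0,0,0],"yaw":0}]'; python3 -m jog '[{"grip":-0.1,"slide":[0,0,0],"yaw":0},{"grip":-0.1,"slide":[0,0,0],"yaw":0},{"grip":-0.1,"slide":[0,0,0],"yaw":0},{"grip":-0.1,"slide":[0,0,0],"yaw":0},{"grip":-0.4,"slide":[0,0,-3],"yaw":0},{"grip":-0.4,"slide":[0,0,-3],"yaw":0}]'
python3 -c "
from h import *
to((.457,.115,.19))"
```

```text
clock: 38.95
position: [0.6588, 0.0024, 0.2606]
ee_rot: [0.707, 0.707, 0.007, 0.003]
ft_force: [-0.1, 0.7, -2.3]
grip_width: 0.258
grasp_force: 59.8
clock: 39.55
position: [0.658, 0.0023, 0.3223]
ee_rot: [0.707, 0.707, 0.007, 0.003]
ft_force: [0.1, -0.3, -0.2]
grip_width: 0.706
grasp_force: 0.0
tcp [0.658  0.0023 0.3223] xdir deg 90.0151920035741 ydir 0.01034848305424814 tilt [ 0.0057  0.0147 -0.9999] slide cm [ 11.2012 -20.2881  12.9978] q7 -0.08388841814239838 t 39.55
```

Now plug C, one of the large ones. On the way I check the top view for the bin's contents.

```bash
python3 -m jog '[{"grip":-0.4,"slide":[2,-4,0],"yaw":0},{"grip":-0.4,"slide":[2,-4,0],"yaw":0},{"grip":-0.4,"slide":[2,-4,1],"yaw":0},{"grip":-0.4,"slide":[2,-4,2],"yaw":0},{"grip":-0.4,"slide":[1.6,-3,3],"yaw":0},{"grip":-0.4,"slide":[1.6,-1.1,4],"yaw":0},{"grip":-0.4,"slide":[0,0,3],"yaw":0},{"grip":-0.4,"slide":[0,0,0],"yaw":0}]'; python3 -m jog '[{"grip":-0.4,"slide":[0,0,0],"yaw":0},{"grip":-0.4,"slide":[0,0,0],"yaw":0}]' >/dev/null; python3 - <<'E'
from h import *
im,cal,o=plugs();to((.4593,.118,.109))
im,cal=look("top","t15");hsv=cv2.cvtColor(im,cv2.COLOR_BGR2HSV)
def ch(p):
  h,s,b=map(int,p)
  return 'k' if b<40 else ('Y' if 15<=h<=34 and s>145 else ('o' if 8<=h<=30 and s>80 else ('B' if 100<h<130 and s>100 else '.')))
for y in range(138,185,1): print(y,''.join(ch(hsv[y,x]) for x in range(238,300)))
E
```

```text
clock: 40.35
position: [0.4574, 0.1148, 0.1865]
ee_rot: [0.707, 0.708, 0.005, 0.002]
ft_force: [-0.4, -0.2, 0.7]
grip_width: 0.701
grasp_force: 0.0
px [ 5. 72.] box [   0    0   64  144 6788] xy [0.2609 0.2194] dia mm 97.0678097335796 cost 0.06 slide cm [ 10.435  -19.9843  -0.3174]
px [266. 212.] box [ 236  181   60   56 1781] xy [0.456  0.1189] dia mm 44.96220695136663 cost 0.07 slide cm [ 0.3938 -0.4729 -0.0065]
px [545. 358.] box [523 335  37  46 606] xy [ 0.7089 -0.0166] dia mm 27.804411501316324 cost 5.07 slide cm [-13.1416  24.8234   0.3931]
px [112. 398.] box [ 94 378  37  42 771] xy [ 0.3129 -0.0575] dia mm 30.43347157828485 cost 4.46 slide cm [-17.2558 -14.7715  -0.3996]
tcp [0.4607 0.115  0.1914] xdir deg 89.96453402521551 ydir -0.04278376796604415 tilt [ 0.0066  0.0193 -0.9998] slide cm [ 0.2486 -0.3028  8.2355] q7 -0.35971000010873305 t 40.6
138 ...........BB.YYYYYYYYYYYYYYYYYYYYYYYYYYYYYYYYYYYYYYY.BBB.....
139 ...........BB.YYYYYYYYYYYYYYYYYYYYYYYYYYYYYYYYYYYYYYo.BBB.....
140 ...........BB.oYYYYYYYYYYYYYYYYYYYYYYYYYYYYYYYYYYYYYo.BBB.....
141 ...........BBoYYYYYYYYYYYYYYY
[... 2214 characters left out ...]
BBBBBBBBBBBBBBBBBBBBBB........
175 ........BBBBBBBBBBBBBBBBBBBBBBBBBBBBBBBBBBBBBBBBBBBBBB........
176 ........BBBBBBBBBBBBBBBBBBBBBBBBBBBBBBBBBBBBBBBBBBBBB.........
177 .........BBBBBBBBBBBBBBBBBBBBBBBBBBBBBBBBBBBBBBBBBBBBB........
178 .........BBBBBBBBBBB...........BBBBBBBBBBBBBBBBBBBBBB.........
179 ............BBBBBBBB.....................BBBBBBBBBBBB.........
180 .........................................BBBBBBBBBBBB.........
181 ........................................BBBBBBBBBBBBB.........
182 .............................................BBBBBBB..........
183 ..............................................................
184 ..............................................................
```

Both small plugs show through the bore, one on each side of the divider, so they are in the bin. I grip C.

```bash
python3 -m jog '[{"grip":-0.4,"slide":[0.35,-0.35,3],"yaw":0},{"grip":-0.4,"slide":[0,0,3],"yaw":0},{"grip":-0.4,"slide":[0,0,2.2],"yaw":0},{"grip":0.2,"slide":[0,0,0],"yaw":0},{"grip":1,"slide":[0,0,0],"yaw":0},{"grip":1,"slide":[0,0,0],"yaw":0},{"grip":1,"slide":[0,0,0],"yaw":0},{"grip":1,"slide":[0,0,0],"yaw":0}]' 60; python3 -m jog '[{"grip":1,"slide":[0,0,-3],"yaw":0},{"grip":1,"slide":[0,0,-4.8],"yaw":0},{"grip":1,"slide":[0,0,-4],"yaw":0},{"grip":1,"slide":[0,0,-1],"yaw":0},{"grip":1,"slide":[0,0,0],"yaw":0}]'; python3 -c "
from h import *
to((.40,.39,.23))"
```

```text
clock: 41.45
position: [0.4583, 0.1192, 0.109]
ee_rot: [0.707, 0.707, 0.009, 0.004]
ft_force: [-1.2, -0.6, 8.1]
grip_width: 0.265
grasp_force: 59.5
clock: 41.95
position: [0.456, 0.1185, 0.2374]
ee_rot: [0.707, 0.707, 0.01, 0.005]
ft_force: [0.3, -0.4, -3.3]
grip_width: 0.264
grasp_force: 59.5
tcp [0.456  0.1185 0.2374] xdir deg 90.00323881233767 ydir -0.0047970216017852825 tilt [ 0.0068  0.0206 -0.9998] slide cm [27.1478 -5.621   0.8093] q7 -0.35902434361306845 t 41.95
```

```bash
python3 -m jog '[{"grip":1,"slide":[4.4,-0.9,0],"yaw":0},{"grip":1,"slide":[4.5,-0.9,0],"yaw":0},{"grip":1,"slide":[4.5,-0.9,0],"yaw":0},{"grip":1,"slide":[4.5,-0.9,0],"yaw":0},{"grip":1,"slide":[4.5,-0.9,0],"yaw":0},{"grip":1,"slide":[4.5,-0.9,0],"yaw":0},{"grip":1,"slide":[0,0,0],"yaw":0},{"grip":1,"slide":[0,0,0],"yaw":0}]'; python3 -m jog '[{"grip":1,"slide":[0,0,3],"yaw":0},{"grip":1,"slide":[0,0,3],"yaw":0},{"grip":1,"slide":[0,0,3],"yaw":0},{"grip":1,"slide":[0,0,2],"yaw":0},{"grip":1,"slide":[0,0,0],"yaw":0}]'
```

```text
clock: 42.75
position: [0.4, 0.3878, 0.2339]
ee_rot: [0.706, 0.708, 0.006, 0.003]
ft_force: [0.1, -0.1, -2.2]
grip_width: 0.263
grasp_force: 59.3
clock: 43.25
position: [0.4022, 0.3849, 0.1223]
ee_rot: [0.708, 0.707, 0.004, 0.004]
ft_force: [-0.2, -1.8, -1.6]
grip_width: 0.265
grasp_force: 59.4
```

```bash
python3 -m jog '[{"grip":1,"slide":[0,0,0.4],"yaw":0},{"grip":1,"slide":[0,0,0.35],"yaw":0},{"grip":1,"slide":[0,0,0],"yaw":0},{"grip":-0.1,"slide":[0,0,0],"yaw":0},{"grip":-0.1,"slide":[0,0,0],"yaw":0},{"grip":-0.1,"slide":[0,0,0],"yaw":0},{"grip":-0.1,"slide":[0,0,-3],"yaw":0},{"grip":-0.1,"slide":[0,0,-4],"yaw":0}]'; python3 -m jog '[{"grip":-0.4,"slide":[0,0,-4],"yaw":0},{"grip":-0.4,"slide":[0,0,-4],"yaw":0},{"grip":-0.4,"slide":[0,0,0],"yaw":0}]'; python3 -c "
from h import *
to((.446,-.14,.24))"
```

```text
clock: 44.05
position: [0.4012, 0.3868, 0.1879]
ee_rot: [0.707, 0.707, 0.006, 0.004]
ft_force: [0.5, 0.7, 1.1]
grip_width: 0.551
grasp_force: 0.0
clock: 44.35
position: [0.4019, 0.3889, 0.2749]
ee_rot: [0.707, 0.707, 0.013, 0.004]
ft_force: [0.1, 1.0, -0.1]
grip_width: 0.701
grasp_force: 0.0
tcp [0.4019 0.3889 0.2749] xdir deg 90.02537905085526 ydir 0.008829096074673998 tilt [ 0.0123  0.0235 -0.9996] slide cm [-52.9258   4.3215   2.9397] q7 -0.9285187838477599 t 44.35
```

Now back to plug D. I look again before taking it.

```bash
python3 -m jog '[{"grip":-0.4,"slide":[-4.8,0.4,0],"yaw":0},{"grip":-0.4,"slide":[-4.8,0.4,0],"yaw":0},{"grip":-0.4,"slide":[-4.8,0.4,0],"yaw":0},{"grip":-0.4,"slide":[-4.8,0.4,0],"yaw":0},{"grip":-0.4,"slide":[-4.8,0.4,0],"yaw":0},{"grip":-0.4,"slide":[-4.8,0.4,0],"yaw":0},{"grip":-0.4,"slide":[-4.8,0.4,0],"yaw":0},{"grip":-0.4,"slide":[-4.8,0.4,0],"yaw":0}]' >/dev/null; python3 -m jog '[{"grip":-0.4,"slide":[-4.8,0.4,0],"yaw":0},{"grip":-0.4,"slide":[-4.8,0.4,0],"yaw":0},{"grip":-0.4,"slide":[-4.5,0.3,2],"yaw":0},{"grip":-0.4,"slide":[0,0,4],"yaw":0},{"grip":-0.4,"slide":[0,0,2],"yaw":0},{"grip":-0.4,"slide":[0,0,0],"yaw":0},{"grip":-0.4,"slide":[0,0,0],"yaw":0}]'; python3 - <<'E'
from h import *
im,cal,o=plugs();to((.446,-.132,.109))
E
```

```text
clock: 45.85
position: [0.4453, -0.1373, 0.1869]
ee_rot: [0.707, 0.707, 0.008, 0.004]
ft_force: [1.0, 0.0, 0.3]
grip_width: 0.699
grasp_force: 0.0
px [93. 68.] box [  61    0   58  140 5986] xy [ 0.2981 -0.0333] dia mm 79.59154092002498 cost 256.78 slide cm [ 10.4148 -14.754   -0.2099]
px [272. 213.] box [ 242  182   61   56 1835] xy [ 0.4449 -0.1335] dia mm 44.95529794622058 cost 0.07 slide cm [ 0.3851 -0.0864  0.0006]
tcp [ 0.4458 -0.1374  0.1875] xdir deg 90.04192663311501 ydir 0.03619751957031898 tilt [ 0.0055  0.0181 -0.9998] slide cm [ 0.4924 -0.1184  7.8549] q7 0.22222754819856977 t 45.9
```

```bash
python3 -m jog '[{"grip":-0.4,"slide":[0.4,0,3],"yaw":0},{"grip":-0.4,"slide":[0,0,3],"yaw":0},{"grip":-0.4,"slide":[0,0,1.8],"yaw":0},{"grip":0.2,"slide":[0,0,0],"yaw":0},{"grip":1,"slide":[0,0,0],"yaw":0},{"grip":1,"slide":[0,0,0],"yaw":0},{"grip":1,"slide":[0,0,0],"yaw":0},{"grip":1,"slide":[0,0,0],"yaw":0}]' 60; python3 -m jog '[{"grip":1,"slide":[0,0,-3],"yaw":0},{"grip":1,"slide":[0,0,-4.8],"yaw":0},{"grip":1,"slide":[0,0,-4],"yaw":0},{"grip":1,"slide":[0,0,-1],"yaw":0},{"grip":1,"slide":[0,0,0],"yaw":0}]'; python3 -c "
from h import *
to((.395,.31,.235))"
```

```text
clock: 46.7
position: [0.4475, -0.1331, 0.11]
ee_rot: [0.707, 0.707, 0.009, 0.005]
ft_force: [-1.2, 0.9, 7.6]
grip_width: 0.26
grasp_force: 59.6
clock: 47.2
position: [0.4451, -0.1339, 0.2383]
ee_rot: [0.707, 0.707, 0.009, 0.005]
ft_force: [-0.1, -0.2, -2.3]
grip_width: 0.268
grasp_force: 59.5
tcp [ 0.4451 -0.1339  0.2383] xdir deg 90.01028631350704 ydir 0.00402975229960508 tilt [ 0.0053  0.0207 -0.9998] slide cm [44.3927 -5.0101  0.4555] q7 0.20585736830200377 t 47.2
```

```bash
python3 -m jog '[{"grip":1,"slide":[4,-0.5,0],"yaw":0},{"grip":1,"slide":[4.5,-0.5,0],"yaw":0},{"grip":1,"slide":[4.5,-0.5,0],"yaw":0},{"grip":1,"slide":[4.5,-0.5,0],"yaw":0},{"grip":1,"slide":[4.5,-0.5,0],"yaw":0},{"grip":1,"slide":[4.5,-0.5,0],"yaw":0},{"grip":1,"slide":[4.5,-0.5,0],"yaw":0},{"grip":1,"slide":[4.5,-0.5,0],"yaw":0}]' >/dev/null; python3 -m jog '[{"grip":1,"slide":[4.5,-0.5,0],"yaw":0},{"grip":1,"slide":[4,-0.5,0],"yaw":0},{"grip":1,"slide":[0,0,0],"yaw":0},{"grip":1,"slide":[0,0,0],"yaw":0},{"grip":1,"slide":[0,0,0],"yaw":0}]'; python3 -c "
from h import *
to((.395,.31,.12))"
```

```text
clock: 48.5
position: [0.3942, 0.305, 0.2368]
ee_rot: [0.707, 0.707, 0.007, 0.004]
ft_force: [-0.9, -0.4, -1.7]
grip_width: 0.26
grasp_force: 59.3
tcp [0.3942 0.305  0.2368] xdir deg 89.94860537593716 ydir -0.05504965441212122 tilt [ 0.0043  0.0148 -0.9999] slide cm [ 0.4492 -0.0903 11.6776] q7 -0.7966423770044064 t 48.5
```

```bash
python3 -m jog '[{"grip":1,"slide":[0.2,0,3],"yaw":0},{"grip":1,"slide":[0,0,3],"yaw":0},{"grip":1,"slide":[0,0,3],"yaw":0},{"grip":1,"slide":[0,0,2.3],"yaw":0},{"grip":1,"slide":[0,0,0.4],"yaw":0},{"grip":1,"slide":[0,0,0.3],"yaw":0},{"grip":1,"slide":[0,0,0],"yaw":0}]'; python3 -m jog '[{"grip":-0.1,"slide":[0,0,0],"yaw":0},{"grip":-0.1,"slide":[0,0,0],"yaw":0},{"grip":-0.1,"slide":[0,0,0],"yaw":0},{"grip":-0.1,"slide":[0,0,-3],"yaw":0},{"grip":-0.1,"slide":[0,0,-4.5],"yaw":0},{"grip":-0.1,"slide":[0,0,-4.5],"yaw":0},{"grip":-0.1,"slide":[0,0,-4.5],"yaw":0},{"grip":-0.1,"slide":[0,0,0],"yaw":0}]'; python3 - <<'E'
from h import *
plugs()
im,cal=look("scene","s20");
for n in("crank_hub","plug1_mid"):
  for m in manip.masks_of(n,"scene"): print(n,m["conf"],m["centre"])
print("hub pred",proj((.393,-.2915,.048),cal),"bin mouth",proj((.658,.004,.1),cal))
im,cal=look("top","t20");
for m in manip.masks_of("crank_hub","top"): print(m["conf"],m["centre"],ray(m["centre"],.04,cal))
print("pred hub, knob",proj((.393,-.2915,.062),cal),proj((.435,-.3415,.09),cal))
hsv=cv2.cvtColor(im,cv2.COLOR_BGR2HSV);m=redtop(im,(340,410,200,275));print("knob",np.argwhere(m).mean(0)[::-1],m.sum())
k=cv2.inRange(hsv,(8,90,60),(25,255,255));k[:,:100]=0
n,l,s,c=cv2.connectedComponentsWithStats(k)
for i in range(1,n):
  if s[i,4]>30: print("brass",s[i],c[i],ray(c[i],.022,cal))
for v in(170,175):
  x=np.nonzero(cv2.inRange(hsv,(105,120,25),(125,255,255))[v,220:310])[0]+220;print("bin",v,x.min(),x.max())
E
```

```text
clock: 49.2
position: [0.3967, 0.3088, 0.1188]
ee_rot: [0.707, 0.707, 0.008, 0.004]
ft_force: [0.1, -0.7, -1.4]
grip_width: 0.259
grasp_force: 59.4
clock: 50.0
position: [0.3949, 0.3097, 0.2898]
ee_rot: [0.707, 0.707, 0.013, 0.005]
ft_force: [0.6, 0.4, -1.2]
grip_width: 0.551
grasp_force: 0.0
px [278. 117.] box [ 255   92   48   50 1309] xy [0.4038 0.388 ] dia mm 46.46854882981841 cost 0.05 slide cm [7.9031 0.9503 0.096 ]
px [530. 168.] box [ 484  121   76  103 6149] xy [0.6801 0.3312] dia mm 104.64617161561993 cost 13.61 slide cm [ 2.2197 28.5763  0.6482]
px [272. 195.] box [ 250  172   45   45 1090] xy [0.3972 0.3079] dia mm 46.80996095327249 cost 0.15 slide cm [-0.11    0.2888  0.0053]
px [145. 275.] box [  94  228  102   87 4086] xy [0.2533 0.2185] dia mm 101.17485173896118 cost 15.2 slide cm [ -9.0447 -14.0978  -0.3954]
crank_hub 0.71 [244.2, 174.1]
hub pred [247.2921 168.7554] bin mouth [238.0412 240.7154]
0.71 [376.1, 143.1] [ 0.7005 -0.3303  0.04  ]
0.65 [367.2, 236.1] [ 0.4076 -0.2886  0.04  ]
pred hub, knob [369.6797 240.57  ] [387.3557 225.8737]
knob [382.6935 224.6935] 62
brass [545  75  15  22 184] [552.7228  85.4728] [ 0.8793 -0.9157  0.022 ]
brass [549  94  11  51 232] [555.8621 114.5172] [ 0.7828 -0.9176  0.022 ]
brass [ 250  118   42   49 1710] [270.6082 142.1275] [0.7165 0.0033 0.022 ]
brass [146 132  36  42 992] [163.3367 152.4496] [0.692  0.3466 0.022 ]
brass [167 238  16  15 134] [175.7164 244.7612] [0.3971 0.3089 0.022 ]
brass [267 259  33  15 257] [283.4008 265.9922] [ 0.3221 -0.0263  0.022 ]
brass [192 273  28  28 178] [210.118  282.4888] [0.2774 0.2028 0.022 ]
bin 170 246 291
bin 175 246 291
```

```bash
python3 - <<'E'
from h import *
im=cv2.imread("pics/t20.png");cal=manip.calibration("top")
m=redtop(im,(340,410,200,275));ys,xs=np.nonzero(m);print(xs.min(),xs.max(),ys.min(),ys.max(),ray((xs.mean(),ys.mean()),.085,cal))
g=im.min(2);print(g[222:258:2,352:394:2])
E
```

```text
378 388 221 228 [ 0.4392 -0.3287  0.085 ]
[[ 34  35  34  35  33  35  35  34  28  23  23  22  25  32  30  46  56  50
   34  35  33]
 [ 35  34  34  33  33  34  34  34  21  21  21  21  28  23  23  59  61  60
   38  33  36]
 [ 35  33  34  33  34  35  36  34  27  21  22  25  39  26  22  53  63  62
   32  35  34]
 [ 32  35  34  36  34  34  34  34  26  22  24  70  75  69  23  22  33  37
   32  35  34]
 [ 33  35  36  35  35  34  35  30  19  23  67  78  77  78  77  37  34  35
   34  34  36]
 [ 32  33  33  35  32  34  33  22  22  63  77  79  79  78  42  34  36  34
   36  35  34]
 [ 32  32  32  33  30  21  32  76  66  77  79  79  78  47  33  33  34  35
   34  36  35]
 [ 33  33  34  29  20  30  42  62 171  86  77  79  53  33  33  34  34  32
   34  34  33]
 [ 33  33  29  23  27  40  58 167 177 181  98  59  32  34  32  33  33  33
   34  34  34]
 [ 31  27  24  25  40  59 158 178 179 179 181 105  34  34  34  32  34  35
   35  35  33]
 [ 35  34  20  31  45  61 146 179 179 183 160  50  35  35  32  32  34  36
   34  33  35]
 [ 32  31  35  20  33  68  54 139 184 186  53  33  32  34  33  32  34  34
   35  33  33]
 [ 33  34  32  34  27  29  65  62 114  74  31  34  36  34  32  34  33  35
   34  34  35]
 [ 36  36  33  32  33  30  28  56  62  36  34  34  33  35  33  33  34  34
   34  35  34]
 [ 36  36  33  35  35  36  34  34  35  35  35  35  36  35  34  33  34  33
   35  32  35]
 [ 34  34  35  34  34  35  33  35  35  36  34  34  35  35  34  33  33  34
   33  34  35]
 [ 35  35  34  33  35  33  34  35  34  32  33  34  35  33  35  34  33  33
   34  34  34]
 [ 34  35  36  36  35  33  34  34  34  34  34  34  33  34  35  33  36  35
   34  35  34]]
```

```bash
python3 -c "
from workcell import manip
print(manip.hand_in())"
```

```text
the job is handed in; nothing more can be done
None
```

The job is handed in at about 50 s on the robot's clock; no verdict came back. The last pictures put the bin at its stop, the crank upright on its mat, the two 40 mm plugs in the blue bin and the two 46 mm plugs standing in the red tray.

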